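# Pry open the heel box and store the finished heels

### The arm

A 6-joint arm with a two-finger parallel gripper is mounted at the origin on the work surface. World frame = base frame: x ahead of the robot, y to its left, z up, the work surface at z = 0. Lengths are in m, angles in rad, forces in N, time in s.
With the tool pointing down it reaches from about 0.25 to 0.85 m from the base axis. Payload 12.5 kg.
Tool frame: the origin (TCP) lies between the finger pads; the fingertips stand 14 mm ahead of it and the grasp point (between the pads) lies 5 mm behind it; y points along the fingers, x is the direction in which the jaws open and shut, and the axes are right-handed (so a half turn about y gives the same grasp; the last joint's range is limited). The gripper opens to 93 mm and grips with 3 to 60 N. Pads are 15 mm wide; open, the fingers measure 128 mm over their backs; the gripper's body (75 mm by 188 mm) begins 65 mm behind the grasp point.
Start: joints at [1.065, 0.351, 1.652, -0, 1.139, -0.085], TCP at [0.225, 0.502, 0.201] pointing down, gripper open.
Joint ranges: [-2.75, 2.75], [-0.79, 2.1], [0.01, 2.65], [-1.57, 4.71], [0.07, 3.14], [-2.87, 2.87]. Speed limits (rad/s): [2.22, 2.22, 2.79, 3.14, 3.14, 3.14].

### API

Orientations are given as a unit quaternion [x, y, z, w].
In Python, from cell import readout, viewer, order gives the robot as it stands. The module is installed in compiled form; this text tells all that it offers.
- The arm moves only by the shell command python3 -m creep 'ROWS' [FORCE]. ROWS is JSON, a list of rows, each a list of 3 entries, a list of its own where there are three numbers: the closure, from 0 (fully open) to 1 (shut), then the shift along the world's x, y, z in cm, then the turn, a rotation vector about the world's x, y, z in degrees. In form: [[jaw, [dx, dy, dz], [ax, ay, az]], ...]. A call has exactly 8 rows; each row is the pose to reach, as a shift and turn from the pose commanded when the call began; what a row does not reach only later rows make up. A row lasts 1/10 s, in which the tool goes at most 50 mm and 8.59 degrees, less where a joint would pass 70% of its speed; a pose out of reach is approached as far as the arm can. A call with a gripper value outside its range is refused whole. The fingers move at their own pace and stop on an object; FORCE is the grip in N (left out, the last holds). Time passes only in rows, so rows that repeat a pose let the fingers close, or fill a call up. It gives the time, the measured TCP pose, the force and the opening at its end, in the units of the state.
- readout.read_state(): the state, without advancing time (a new reading comes with each control period).
- viewer.capture(name): name is "scene" or "top" or "wrist"; returns a dict with "frame" (420x560x3 uint8, blue, green, red), "K" (3x3 intrinsics, pixels), "dist_coeffs" ([k1, k2, p1, p2, k3] as OpenCV has them; the pictures are not rectified), "rvec" (rotation vector, rad) and "tvec" (3), from world to camera coordinates, as OpenCV has them; the wrist camera has in their place "hand_eye" (4x4, takes a point from camera to tool coordinates, whose origin is the TCP and whose axes are the tool frame's). Camera axes: x right, y down, z forward; pixel columns grow to the right and rows downward; lengths in m; the calibration is good to about 2 mm. A picture is of the moment at which its call begins: read the wrist's pose just before it. There is no depth.
- order.hand_in(): hands the job in, once; it reports no verdict.
The state is a dict: "time_s": time; "joint_pos": joint angles; "qd": joint speeds; "joint_efforts": joint torques, N m; "eef_pos": TCP position; "orientation": TCP orientation; "force": force on the tool from outside, world axes, zero at the start; "wrist_torque": the same for the moment, N m; "opening": opening from 0.0 (shut) to 1.0 (fully open).
Only numpy, scipy, OpenCV 4.12 (cv2) and the standard library are available. Lean on these libraries where they do the work, as an engineer would, in place of code of your own. Each camera call takes 0.05 s, during which the arm holds its last target.

### The job

Finished shoe heels belong in the grey steel box. First lever its tight lid up by pushing the blade tool into the notch in the box's front wall, and swing the lid wide open so that it stands past upright; then slide the vise jaw right open before lifting the finished heel out of the vise. Put that heel and every other heel lying on the bench into the box, shut the lid fully, have the blade tool lying flat on its rubber mat again, and leave the rest of the bench as it is.

Things in the scene. Friction and masses are not known exactly. Their poses are not given: they have to be found in the camera images.
- tin: The grey steel box, fixed to the bench, 170 (x) by 220 (y) by 70 mm high, walls and floor 4 mm. Origin at the centre of its underside; z up. Its front wall is at x = -85 mm; in the middle of that wall's top edge is the pry notch, 60 mm wide (y) and 11 mm high (z 59 to 70 mm), open to the lid's underside. The lid is hinged along the back edge (x = +85 mm).
- lid (a joint): Angle of the flat lid (170 by 220 by 5 mm, no handle, its edges flush with the box's walls, aluminium): 0 shut, grows as it opens upward, stop at 1.75 rad, leaning back a little past upright. The hinge is stiff: the lid stays where it is left. Lifting its front edge takes 1 to 2 N.
- lid_front (a point): Middle of the lid's front edge, on its underside (over the notch when shut, 70 mm above the bench).
- lid_hinge (a point): Middle of the hinge line, at the lid's underside, 70 mm above the bench; the hinge runs along the box's y.
- blade: Blade tool, loose: wooden handle 110 long (x -55 to +55 mm), 24 wide, 22 mm high, with a flat steel blade 28 wide and 3 mm thick sticking out of its +x end from x = 55 to 155 mm, centred at z = 11 mm. Origin at the middle of the handle's underside, z up as it lies. 120 g; centre of mass about x = +25 mm.
- blade_tip (a point): Middle of the blade's free end (x = 155, z = 11 mm in the tool's frame).
- mat: Black rubber mat fixed on the bench, 250 (x) by 75 (y) by 4 mm thick, where the blade tool lies lengthwise. Origin at the centre of its underside.
- vise: Green vise, fixed. Origin on the bench under the centre of the clamped heel. Base 90 mm wide (y), from x = -150 to +80 mm, 20 mm high; the heel stands on a bed 35 mm high; fixed jaw at x = +22.5 to +57.5 mm, 80 mm wide, top at 47 mm. The sliding jaw faces it from x = -22.5 mm and opens towards the vise's -x.
- jaw (a joint): Opening of the sliding jaw in m: 0 clamps the heel, stop at 0.05. It slides stiffly (about 4 N) and stays where it is left. Its top is at 47 mm.
- jaw_grip (a point): Grip point of the upright steel handle on the sliding jaw: a block 18 (x) by 30 (y) mm whose top is at 86 mm above the bench, 100 mm to -x of the vise's origin when closed; this point is at 70 mm height and moves with the jaw.
- heel_v: The finished heel that starts in the vise (always present), lengthwise along the jaws (vise y), underside 35 mm above the bench, top 20 mm above the jaws; layered brown leather with a black rubber lift; D-shaped 60 long (x), 44 wide (y), 32 mm high; flat -x end, round +x end (radius 22), flat parallel sides from x = -30 to +8 mm; origin at the centre of its underside. 56 to 112 g.
- heel_a: Loose finished shoe heel lying on the bench (may be absent), layered brown leather with a black rubber lift; D-shaped 60 long (x), 44 wide (y), 32 mm high; flat -x end, round +x end (radius 22), flat parallel sides from x = -30 to +8 mm; origin at the centre of its underside. 56 to 112 g.
- heel_b: Loose finished shoe heel lying on the bench (may be absent), layered brown leather with a black rubber lift; D-shaped 60 long (x), 44 wide (y), 32 mm high; flat -x end, round +x end (radius 22), flat parallel sides from x = -30 to +8 mm; origin at the centre of its underside. 56 to 112 g.
- heel_c: Loose finished shoe heel lying on the bench (may be absent), layered brown leather with a black rubber lift; D-shaped 60 long (x), 44 wide (y), 32 mm high; flat -x end, round +x end (radius 22), flat parallel sides from x = -30 to +8 mm; origin at the centre of its underside. 56 to 112 g.
- jar_a: Bystander: clear screw-top jar, 72 across, 75 mm high, origin under its centre.
- jar_b: Bystander: clear screw-top jar, 72 across, 75 mm high, origin under its centre.
- polish: Bystander: flat round polish tin, 72 across, 24 mm high, origin under its centre.
- brush: Bystander: shoe brush, 150 by 50 by 38 mm high, origin under its centre.
Mind the look-alikes: they are no part of the job. What is shaped like the heel_c but green or yellow is not meant. There is more than one size of the blade; the job needs the smaller.

How it is judged:
On the way, in this order (a step that is already met when the one before it is completed fails the run):
1. the blade levers the lid up: lid raised at least 0.15 rad while the blade's tip is under or against it, near its front edge, well clear of the gripper (value of joint lid above 0.15 rad and distance between blade_tip and lid_front below 0.1 m and distance between the grasp point and lid_front above 0.06 m), for 0.1 s.
2. the lid stands wide open (past 1.45 rad) (value of joint lid above 1.45 rad), for 0.2 s.
3. the vise jaw is slid open by at least 35 mm while the heel still sits in the vise (value of joint jaw above 0.035 m and horizontal distance between heel_v and vise below 0.03 m and height (world z) of heel_v below 0.045 m), for 0.2 s.
At the end, for the whole second after the job is handed in: Every heel present is at rest inside the steel box, the lid is shut (within 0.06 rad), and the blade tool lies flat and at rest on its mat (the middle of its handle over the mat, at most 120 mm along and 37 mm across from the centre of the mat) (x of heel_v in the frame of tin between -0.085 and 0.085 m and y of heel_v in the frame of tin between -0.11 and 0.11 m and height (world z) of each of heel_v, heel_a, heel_b, heel_c below 0.06 m and linear speed of each of heel_v, heel_a, heel_b, heel_c, blade below 0.02 m/s and x of heel_a in the frame of tin between -0.085 and 0.085 m and y of heel_a in the frame of tin between -0.11 and 0.11 m and x of heel_b in the frame of tin between -0.085 and 0.085 m and y of heel_b in the frame of tin between -0.11 and 0.11 m and x of heel_c in the frame of tin between -0.085 and 0.085 m and y of heel_c in the frame of tin between -0.11 and 0.11 m and x of blade in the frame of mat between -0.12 and 0.12 m and y of blade in the frame of mat between -0.0375 and 0.0375 m and height (world z) of blade below 0.012 m and angle between blade's own z axis and vertical below 0.2 rad and value of joint lid below 0.06 rad); the robot touches nothing.
It fails at once if a bystander (jar, polish tin or brush) is pushed more than 50 mm away (distance of any of jar_a, jar_b, polish, brush from where it was at the start of the episode above 0.05 m).
Of heel_a, heel_b, heel_c only 1 to 3 are there at a start; the rules pass over those that are not, and their reading is None.
At some moment in a run one of heel_a, heel_b, heel_c may be knocked a few centimetres aside while the robot is not near it.
It also fails if it takes over 210 s, if anything falls off the work surface, if the arm or the gripper's body presses on something with over 40 N, if the wrist force passes 120 N, or if a joint passes its speed limit or range.

## Working session

There is one attempt and no reset: what is moved stays moved. The work goes in short steps, Python scripts to look and compute and a shell command to move; the robot and the scene stay as the last step left them, time stands still between calls to the robot, and variables do not carry over. Pictures are saved under pics/ and viewed, and the job is handed in when it is done.

```bash
ls; mkdir -p pics
cat > h.py <<'E'
import numpy as np, cv2, json
from scipy.spatial.transform import Rotation as R
from cell import readout, viewer, order
def cap(name, save=None):
    st=readout.read_state(); c=viewer.capture(name)
    if name=="wrist":
        T=np.eye(4); T[:3,:3]=R.from_quat(st["orientation"]).as_matrix(); T[:3,3]=st["eef_pos"]
        M=T@np.array(c["hand_eye"]); c["Rwc"]=M[:3,:3]; c["o"]=M[:3,3]
    else:
        Rm=cv2.Rodrigues(np.array(c["rvec"],float))[0]; c["Rwc"]=Rm.T; c["o"]=-Rm.T@np.array(c["tvec"],float).ravel()
    if save: cv2.imwrite("pics/"+save+".png",c["frame"])
    return c
def ray(c,uv):
    p=cv2.undistortPoints(np.array(uv,float).reshape(-1,1,2),np.array(c["K"],float),np.array(c["dist_coeffs"],float)).reshape(-1,2)
    d=np.c_[p,np.ones(len(p))]@c["Rwc"].T
    return d
def onz(c,uv,z):
    d=ray(c,uv); s=(z-c["o"][2])/d[:,2]
    return c["o"]+d*s[:,None]
def proj(c,P):
    P=np.array(P,float).reshape(-1,3); Rc=c["Rwc"].T; t=-Rc@c["o"]
    return cv2.projectPoints(P,cv2.Rodrigues(Rc)[0],t,np.array(c["K"],float),np.array(c["dist_coeffs"],float))[0].reshape(-1,2)
def tri(cs,uvs):
    A=np.zeros((3,3));b=np.zeros(3)
    for c,uv in zip(cs,uvs):
        d=ray(c,[uv])[0];d/=np.linalg.norm(d);P=np.eye(3)-np.outer(d,d);A+=P;b+=P@c["o"]
    return np.linalg.solve(A,b)
def st():
    s=readout.read_state(); Rm=R.from_quat(s["orientation"]).as_matrix()
    print("t",round(s["time_s"],2),"p",np.round(s["eef_pos"],4),"x",np.round(Rm[:,0],3),"y",np.round(Rm[:,1],3),"z",np.round(Rm[:,2],3),"F",np.round(s["force"],1),"op",round(s["opening"],3),"q",np.round(s["joint_pos"],2))
E
python3 - <<'E'
from h import *
st()
for n in("scene","top","wrist"):
    c=cap(n,n+"0"); print(n,np.round(c["o"],3),np.round(c["Rwc"][:,2],2),np.round(c["K"],0).tolist())
E
```

```text
pics
t 0.0 p [0.2245 0.5017 0.2003] x [ 0.409  0.913 -0.001] y [-0.001 -0.001 -1.   ] z [-0.913  0.409  0.   ] F [-0.4 -0.8 -0.5] op 0.999 q [ 1.07  0.35  1.65  0.    1.14 -0.08]
scene [1.214 0.387 0.894] [-0.63 -0.32 -0.71] [[496.0, 0.0, 273.0], [0.0, 496.0, 217.0], [0.0, 0.0, 1.0]]
top [0.333 0.018 1.122] [ 0.15  0.01 -0.99] [[457.0, 0.0, 272.0], [0.0, 457.0, 216.0], [0.0, 0.0, 1.0]]
wrist [0.161 0.53  0.384] [ 0.23 -0.1  -0.97] [[372.0, 0.0, 282.0], [0.0, 372.0, 211.0], [0.0, 0.0, 1.0]]
```

View pics/top0.png

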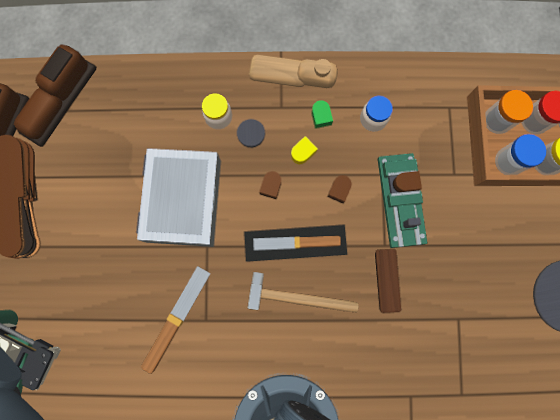

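View pics/scene0.png

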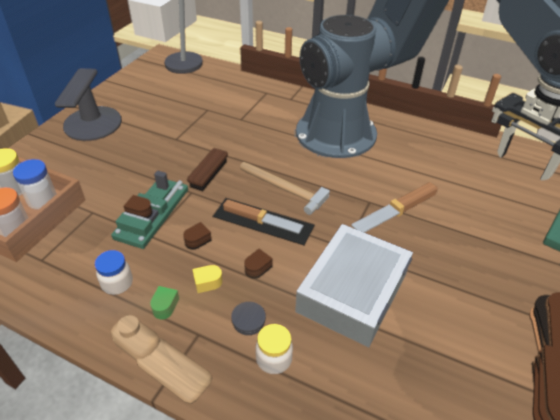

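View pics/wrist0.png

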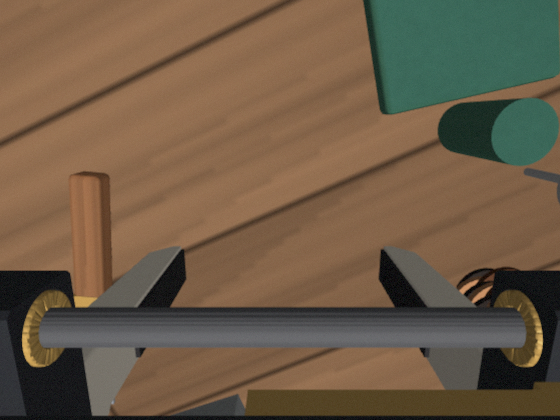

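Run:
```python
import cv2
a=cv2.imread("pics/scene0.png");b=cv2.imread("pics/top0.png")
cv2.imwrite("pics/c1.png",cv2.resize(a[190:350,180:430],None,fx=3.2,fy=3.2,interpolation=cv2.INTER_CUBIC))
cv2.imwrite("pics/c2.png",cv2.resize(b[80:380,130:430],None,fx=2,fy=2,interpolation=cv2.INTER_CUBIC))
```

```text
(no output)
```

View pics/c1.png

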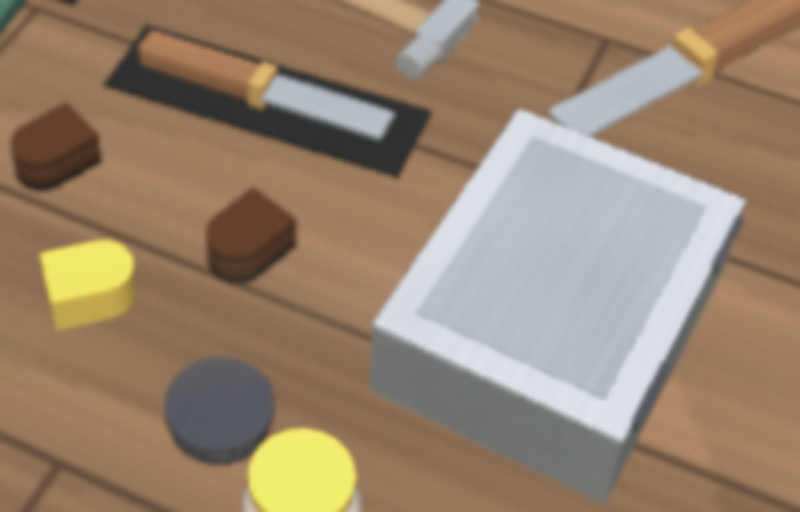

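View pics/c2.png

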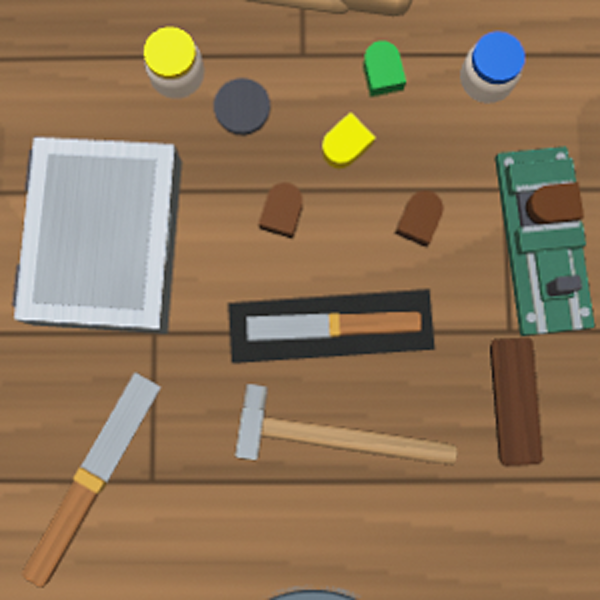

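Run:
```python
import cv2
a=cv2.imread("pics/scene0.png");b=cv2.imread("pics/top0.png")
f=lambda i,s:cv2.convertScaleAbs(cv2.resize(i,None,fx=s,fy=s,interpolation=cv2.INTER_CUBIC),alpha=1.6)
import numpy as np
x=f(a[240:345,360:430],5);y=f(b[140:250,195:225],5)
H=max(x.shape[0],y.shape[0]);o=np.zeros((H,x.shape[1]+y.shape[1],3),np.uint8);o[:x.shape[0],:x.shape[1]]=x;o[:y.shape[0],x.shape[1]:]=y
cv2.imwrite("pics/c3.png",o)
```

```text
(no output)
```

View pics/c3.png

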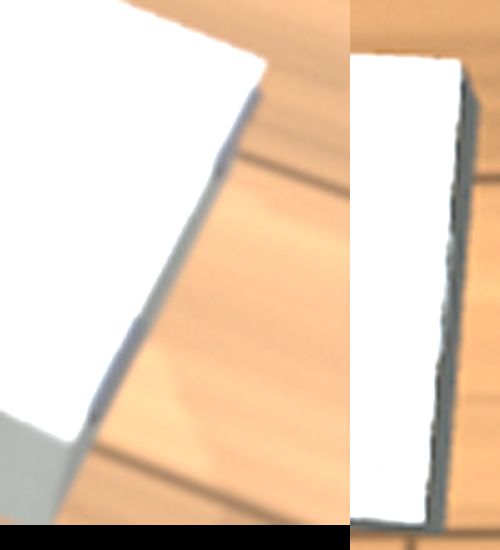

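Run:
```python
from h import *
c=cap("top"); s=cap("scene")
im=c["frame"]; hsv=cv2.cvtColor(im,cv2.COLOR_BGR2HSV)
H,S,V=[hsv[...,i].astype(int) for i in range(3)]
def big(m,box,n=1):
    x0,y0,x1,y1=box; mm=np.zeros(m.shape,np.uint8); mm[y0:y1,x0:x1]=m[y0:y1,x0:x1]*255
    cs,_=cv2.findContours(mm,cv2.RETR_EXTERNAL,cv2.CHAIN_APPROX_NONE)
    return sorted(cs,key=cv2.contourArea)[-n:][::-1]
def rect(cn,z,cc=c):
    P=onz(cc,cn.reshape(-1,2),z)[:,:2].astype(np.float32)
    (cx,cy),(w,h),a=cv2.minAreaRect(P*1000); return np.round([cx,cy,w,h,a],1)
print("lid",rect(big((S<40)&(V>140),(130,140,225,250))[0],.075))
print("mat",rect(big((V<60),(235,215,360,270))[0],.004))
m=(H<14)&(S>110)&(V<110)
for b in [(255,165,290,205),(325,170,358,208),(390,165,430,200),(370,240,410,320)]:
    cn=big(m,b)[0]; print(b,cv2.contourArea(cn),rect(cn,.067 if b[0]==390 else (.038 if b[0]==370 else .032)))
print("green",rect(big((H>40)&(H<95)&(S>60)&(V<150),(370,145,435,255))[0],.02))
g=big((H>8)&(H<25)&(S>100)&(V>110),(292,232,345,252))[0]; print("handle",g.reshape(-1,2).min(0),g.reshape(-1,2).max(0))
b=big((S<60)&(V>110),(248,230,302,256))[0]; print("blade",rect(b,.015))
cv2.imwrite("pics/c4.png",np.vstack([cv2.resize(im[215:270,235:355],None,fx=5,fy=5,interpolation=cv2.INTER_CUBIC)]))
cv2.imwrite("pics/c5.png",cv2.resize(im[145:250,370:435],None,fx=5.5,fy=5.5,interpolation=cv2.INTER_CUBIC))
```

```text
lid [545.  255.3 171.7 221.8  86.1]
mat [437.3 -23.5  72.1 247.2   3.6]
(255, 165, 290, 205) 15.5 [551.7  41.1  41.4  14.9  89.6]
(325, 170, 358, 208) 28.0 [ 542.7 -122.6   41.1    7.8   62.4]
(390, 165, 430, 200) 417.5 [ 575.3 -286.9   44.    65.6    5.5]
(370, 240, 410, 320) 1255.5 [ 344.1 -238.8  148.7   52.4    2.7]
green [ 541.7 -288.8  229.    96.6    5.6]
handle [295 236] [340 247]
blade [435.8  29.6  29.1 100.1   2.2]
```

View pics/c4.png

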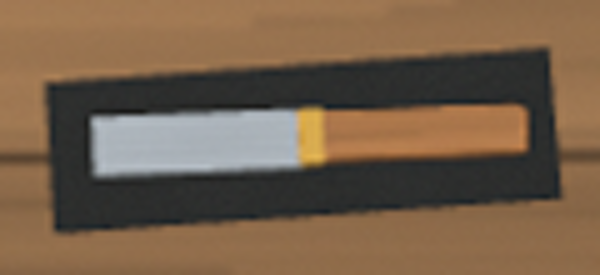

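View pics/c5.png

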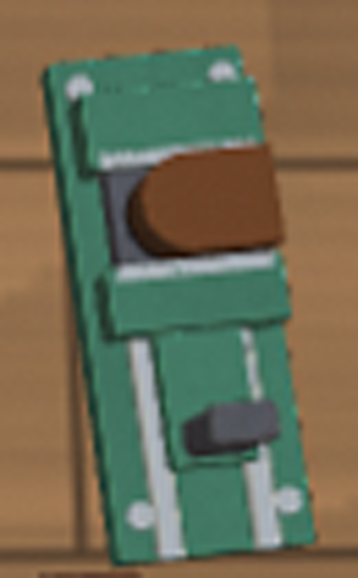

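```bash
python3 -m creep '[[0,[2,-5,0],[0,0,-8]],[0,[4,-10,0],[0,0,-16]],[0,[6,-15,0],[0,0,-24]],[0,[8,-20,0],[0,0,-32]],[0,[10,-25,0],[0,0,-40]],[0,[12,-30,0],[0,0,-48]],[0,[14,-35,0],[0,0,-56]],[0,[16,-40,0],[0,0,-63.7]]]' 60
python3 -m creep '[[0,[2,-4,-2],[0,0,0]],[0,[4,-8,-4],[0,0,0]],[0,[5.4,-12,-6],[0,0,0]],[0,[5.4,-15.2,-8],[0,0,0]],[0,[5.4,-15.2,-8],[0,0,0]],[0,[5.4,-15.2,-8],[0,0,0]],[0,[5.4,-15.2,-8],[0,0,0]],[0,[5.4,-15.2,-8],[0,0,0]]]'
python3 - <<'E'
from h import *
st();c=cap("wrist","w1"); s=cap("scene","s1")
for nm,P in [("tip",[.434,.0796,.015]),("hc",[.440,-.0753,.026]),("h1",[.4381,-.0203,.026]),("matc",[.437,-.0235,.004])]: print(nm,np.round(proj(c,P)))
E
```

```text
time_s: 1.05
eef_pos: [0.3735, 0.1287, 0.2011]
orientation: [-0.707, -0.012, 0.011, 0.707]
force: [0.6, 2.0, -0.5]
opening: 1.001
time_s: 1.85
eef_pos: [0.4275, -0.0205, 0.1215]
orientation: [0.707, 0.014, -0.014, -0.707]
force: [0.6, 0.5, -1.4]
opening: 1.001
t 1.85 p [ 0.4275 -0.0205  0.1215] x [0.999 0.04  0.001] y [ 0.001 -0.    -1.   ] z [-0.04   0.999 -0.   ] F [ 0.6  0.5 -1.4] op 1.001 q [-0.16  0.24  2.03  0.    0.86 -0.2 ]
tip [[296.  71.]]
hc [[294. 273.]]
h1 [[295. 207.]]
matc [[293. 204.]]
```

View pics/w1.png

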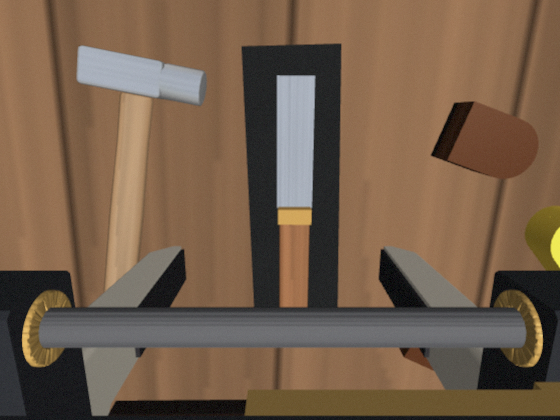

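View pics/s1.png

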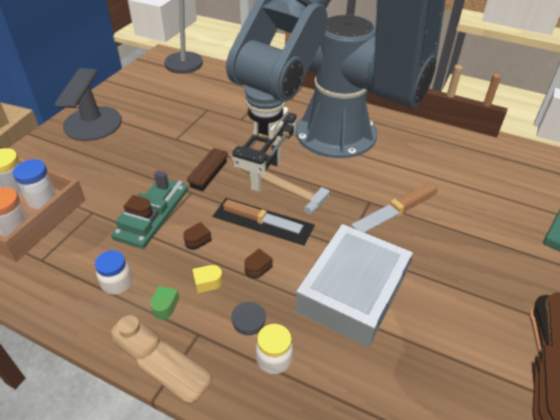

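```bash
python3 -m creep '[[0,[1.1,-3,0],[0,0,0]],[0,[1.1,-3,-3],[0,0,0]],[0,[1.1,-3,-6],[0,0,0]],[0,[1.1,-3,-8],[0,0,0]],[0,[1.1,-3,-9.5],[0,0,0]],[0,[1.1,-3,-10],[0,0,0]],[0,[1.1,-3,-10],[0,0,0]],[0.5,[1.1,-3,-10],[0,0,0]]]' 60
python3 -m creep '[[1,[0,0,0],[0,0,0]],[1,[0,0,0],[0,0,0]],[1,[0,0,0],[0,0,0]],[1,[0,0,0],[0,0,0]],[1,[0,0,0],[0,0,0]],[1,[0,0,0],[0,0,0]],[1,[0,0,0],[0,0,0]],[1,[0,0,0],[0,0,0]]]' 60
```

```text
time_s: 2.75
eef_pos: [0.4387, -0.0513, 0.0215]
orientation: [0.707, 0.014, -0.013, -0.707]
force: [-0.5, -0.3, -0.3]
opening: 0.955
time_s: 3.55
eef_pos: [0.4382, -0.0514, 0.0208]
orientation: [-0.707, -0.013, 0.014, 0.707]
force: [-0.4, 0.4, -1.1]
opening: 0.273
```

```bash
python3 -m creep '[[1,[0,0,1],[0,0,0]],[1,[0,0,3],[0,0,0]],[1,[0,0,5],[0,0,0]],[1,[1,0.5,7],[0,0,-1]],[1,[3,2,9],[0,0,-3]],[1,[6,4,9],[0,0,-5]],[1,[8.9,5,9],[0,0,-6.1]],[1,[8.9,5,9],[0,0,-6.1]]]' 60
python3 - <<'E'
from h import *
st();c=cap("wrist","w2"); s=cap("scene","s2"); t=cap("top","t2")
E
```

```text
time_s: 4.35
eef_pos: [0.5299, -0.0003, 0.1118]
orientation: [-0.707, 0.023, -0.025, 0.707]
force: [-0.1, 0.1, 0.1]
opening: 0.004
t 4.35 p [ 5.299e-01 -3.000e-04  1.118e-01] x [ 0.998 -0.067  0.003] y [ 0.003 -0.    -1.   ] z [0.067 0.998 0.   ] F [-0.1  0.1  0.1] op 0.004 q [-0.09  0.43  1.79  0.    0.92 -0.02]
```

View pics/w2.png

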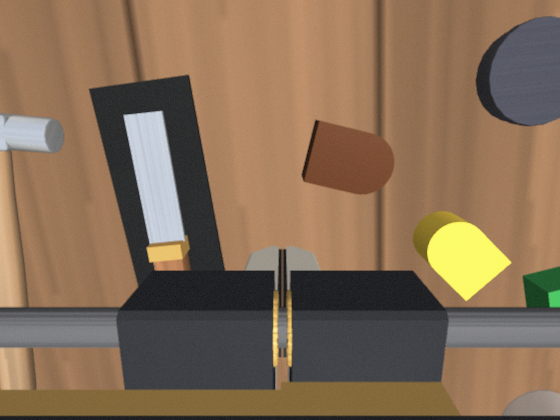

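View pics/s2.png

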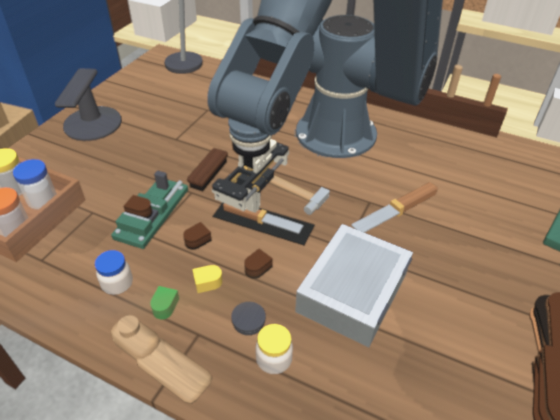

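View pics/t2.png

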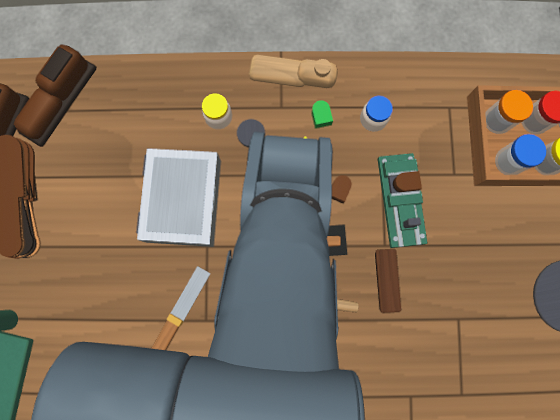

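Run:
```python
from h import *
c=cap("wrist")
im=c["frame"];hsv=cv2.cvtColor(im,cv2.COLOR_BGR2HSV);m=((hsv[...,1]<60)&(hsv[...,2]>130)).astype(np.uint8)*255
mm=np.zeros_like(m);mm[100:262,115:195]=m[100:262,115:195]
cs,_=cv2.findContours(mm,0,1);cn=max(cs,key=cv2.contourArea);P=onz(c,cn.reshape(-1,2),.0165)[:,:2].astype(np.float32)
r=cv2.minAreaRect(P*1000);print(r,np.round(cv2.boxPoints(r)))
```

```text
((435.8028564453125, 26.977279663085938), (28.77322006225586, 99.81964874267578), 2.235642910003662) [[419.  76.]
 [423. -23.]
 [452. -22.]
 [448.  77.]]
```

```bash
python3 -m creep '[[0.4,[-3,-1.5,0],[0,0,2]],[0.4,[-6,-3,0],[0,0,4]],[0.4,[-9.1,-5.1,0],[0,0,6.1]],[0.4,[-9.1,-5.1,0],[0,0,6.1]],[0.4,[-9.1,-5.1,-2],[0,0,6.1]],[0.4,[-9.1,-5.1,-3],[0,0,6.1]],[0.4,[-9.1,-5.1,-4],[0,0,6.1]],[0.4,[-9.1,-5.1,-4],[0,0,6.1]]]' 60
python3 -m creep '[[0.4,[0,0,-2],[0,0,0]],[0.4,[0,0,-4],[0,0,0]],[0.4,[0,0,-5.1],[0,0,0]],[0.4,[0,0,-5.1],[0,0,0]],[1,[0,0,-5.1],[0,0,0]],[1,[0,0,-5.1],[0,0,0]],[1,[0,0,-5.1],[0,0,0]],[1,[0,0,-5.1],[0,0,0]]]' 60
python3 -m creep '[[1,[0,0,0],[0,0,0]],[1,[0,0,0],[0,0,0]],[1,[0,0,0],[0,0,0]],[1,[0,0,0],[0,0,0]],[1,[0,0,0],[0,0,0]],[1,[0,0,0],[0,0,0]],[1,[0,0,0],[0,0,0]],[1,[0,0,0],[0,0,0]]]' 60
```

```text
time_s: 5.35
eef_pos: [0.4356, -0.0521, 0.0698]
orientation: [-0.707, -0.013, 0.014, 0.707]
force: [-0.2, -0.2, -0.0]
opening: 0.591
time_s: 6.15
eef_pos: [0.4365, -0.0524, 0.0203]
orientation: [0.707, 0.014, -0.013, -0.707]
force: [0.7, -0.7, -0.5]
opening: 0.304
time_s: 6.95
eef_pos: [0.4362, -0.0524, 0.0198]
orientation: [-0.707, -0.013, 0.014, 0.707]
force: [-0.1, 0.8, -0.5]
opening: 0.005
```

Run:
```python
from h import *
st();c=cap("wrist","w3"); s=cap("scene","s3")
p=readout.read_state()["eef_pos"];print(proj(c,p),proj(s,p))
cv2.imwrite("pics/s3c.png",cv2.resize(s["frame"][130:260,150:350],None,fx=4,fy=4,interpolation=cv2.INTER_CUBIC))
```

```text
t 6.95 p [ 0.4362 -0.0524  0.0198] x [ 0.999  0.038 -0.   ] y [-0.  0. -1.] z [-0.038  0.999  0.   ] F [-0.1  0.8 -0.5] op 0.005 q [-0.23  0.46  2.06 -0.    0.62 -0.26]
[[282.00774166 250.3103401 ]] [[254.20276429 212.05342693]]
```

View pics/w3.png

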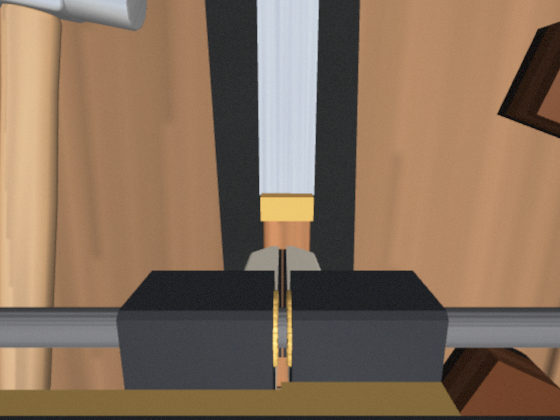

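View pics/s3c.png

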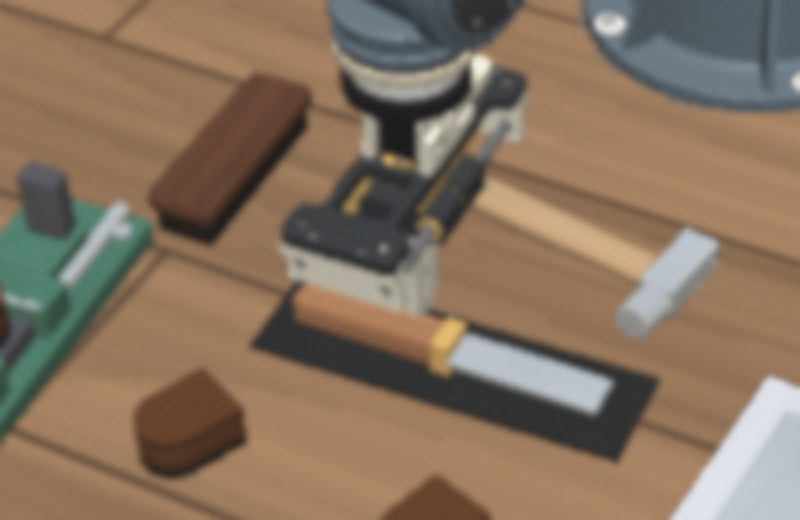

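Run:
```python
from h import *
c=cap("wrist");s=cap("scene")
p=np.array(readout.read_state()["eef_pos"]);print(np.round(c["hand_eye"],3))
for k in (14,5,0,-5,-10,-20,-30):
    q=p+[0,0,-k/1000]; print(k,proj(c,q+[0,.0075,0])[0],proj(c,q)[0],proj(s,q+[0,.0075,0])[0]*4-[600,520],proj(s,q+[0,-.0075,0])[0]*4-[600,520])
print(proj(c,[.44,-.023,.026]),proj(s,[.44,-.023,.026])*4-[600,520],proj(s,[.442,-.133,.026])*4-[600,520])
```

```text
[[ 1.     0.     0.001 -0.   ]
 [-0.001 -0.25   0.968 -0.184]
 [ 0.    -0.968 -0.25   0.069]
 [ 0.     0.     0.     1.   ]]
14 [282.41083626 228.69700979] [281.89333933 241.46659078] [427.81574394 347.75373352] [406.95958831 340.21953194]
5 [282.43906819 233.70123662] [281.89877494 246.98002478] [427.54219491 337.64392535] [406.58155647 330.11001704]
0 [282.45585185 236.67620015] [281.90200431 250.25565754] [427.3890711  331.98282311] [406.36995077 324.44926901]
-5 [282.47349731 239.80391138] [281.90539785 253.69782957] [427.23511623 326.28957471] [406.15719962 318.75651441]
-10 [282.4920727  243.09644589] [281.90896841 257.31957492] [427.0803238  320.56391608] [405.94329412 313.03149154]
-20 [282.53232371 250.23100633] [281.91669903 265.1610979 ] [426.76820005 309.01429792] [405.51198394 301.48358043]
-30 [282.57731727 258.20613511] [281.92533012 273.91613106] [426.45264667 297.33179992] [405.07594717 289.80338677]
[[292.04697641 198.49509041]] [[455.39959032 339.88875299]] [[300.92143874 287.06429706]]
```

```bash
python3 -m creep '[[0.4,[0.2,0,1],[0,0,0]],[0.4,[0.2,0,1],[0,0,0]],[0.4,[0.2,0,1],[0,0,0]],[0.4,[0.2,0,1],[0,0,0]],[0.4,[0.2,0,1],[0,0,0]],[0.4,[0.2,0,1],[0,0,0]],[0.4,[0.2,0,0.5],[0,0,0]],[0.4,[0.2,0,0],[0,0,0]]]' 60
python3 -m creep '[[0.4,[0,0,-0.2],[0,0,0]],[0.4,[0,0,-0.4],[0,0,0]],[0.4,[0,0,-0.6],[0,0,0]],[0.4,[0,0,-0.8],[0,0,0]],[0.4,[0,0,-0.8],[0,0,0]],[0.4,[0,0,-0.8],[0,0,0]],[0.4,[0,0,-0.8],[0,0,0]],[0.4,[0,0,-0.8],[0,0,0]]]' 60
python3 - <<'E'
from h import *
st();s=cap("scene")
cv2.imwrite("pics/s4c.png",cv2.resize(s["frame"][130:260,150:350],None,fx=4,fy=4,interpolation=cv2.INTER_CUBIC))
E
```

```text
time_s: 7.95
eef_pos: [0.4382, -0.0524, 0.0194]
orientation: [0.707, 0.014, -0.013, -0.707]
force: [-0.1, 0.7, -0.7]
opening: 0.592
time_s: 8.75
eef_pos: [0.4383, -0.0524, 0.0119]
orientation: [0.707, 0.014, -0.013, -0.707]
force: [0.5, 0.3, 0.1]
opening: 0.599
t 8.75 p [ 0.4383 -0.0524  0.0119] x [0.999 0.038 0.   ] y [ 0. -0. -1.] z [-0.038  0.999 -0.   ] F [0.5 0.3 0.1] op 0.599 q [-0.22  0.48  2.06  0.    0.6  -0.26]
```

View pics/s4c.png

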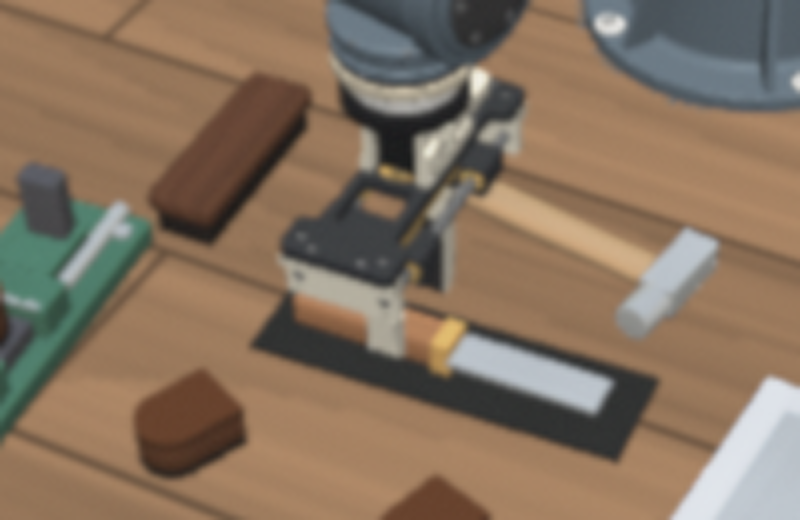

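```bash
python3 - <<'E'
from h import *
s=cap("scene")
for x in (.466,.483):
  for z in (-.005,0,.01,.02,.03):
    print(x,z,[np.round(proj(s,[x,y,z])[0]*4-[600,520]) for y in (-.06,-.045)])
E
python3 -m creep '[[0.4,[0,0,-0.2],[0,0,0]],[0.4,[0,0,-0.4],[0,0,0]],[0.4,[0,0,-0.4],[0,0,0]],[0.4,[0,0,-0.4],[0,0,0]],[1,[0,0,-0.4],[0,0,0]],[1,[0,0,-0.4],[0,0,0]],[1,[0,0,-0.4],[0,0,0]],[1,[0,0,-0.4],[0,0,0]]]' 60
```

```text
0.466 -0.005 [array([385., 382.]), array([406., 390.])]
0.466 0 [array([384., 377.]), array([405., 384.])]
0.466 0.01 [array([384., 365.]), array([405., 373.])]
0.466 0.02 [array([383., 354.]), array([405., 362.])]
0.466 0.03 [array([383., 343.]), array([404., 350.])]
0.483 -0.005 [array([372., 400.]), array([393., 407.])]
0.483 0 [array([371., 394.]), array([392., 402.])]
0.483 0.01 [array([371., 383.]), array([392., 391.])]
0.483 0.02 [array([370., 372.]), array([391., 379.])]
0.483 0.03 [array([369., 360.]), array([391., 368.])]
time_s: 9.65
eef_pos: [0.4382, -0.0524, 0.0079]
orientation: [0.707, 0.014, -0.014, -0.707]
force: [-0.5, -0.3, -0.4]
opening: 0.304
```

```bash
python3 -m creep '[[1,[0,0,0],[0,0,0]],[1,[0,0,0],[0,0,0]],[1,[0,0,0],[0,0,0]],[1,[0,0,0],[0,0,0]],[1,[0,0,0],[0,0,0]],[1,[0,0,0],[0,0,0]],[1,[0,0,0],[0,0,0]],[1,[0,0,0],[0,0,0]]]' 60
```

```text
time_s: 10.45
eef_pos: [0.4389, -0.0525, 0.0084]
orientation: [0.707, 0.014, -0.013, -0.707]
force: [-0.8, -0.0, 9.1]
opening: 0.009
```

```bash
python3 -m creep '[[0.4,[0,0,1],[0,0,0]],[0.4,[0,0,1],[0,0,0]],[0.4,[0,0,1],[0,0,0]],[0.4,[0,0,1],[0,0,0]],[0.4,[0,0,1],[0,0,0]],[0.4,[0,0,0.5],[0,0,0]],[0.4,[0,0,0],[0,0,0]],[0.4,[0,0,-0.4],[0,0,0]]]' 60
python3 -m creep '[[0.4,[0,0,-0.2],[0,0,0]],[0.4,[0,0,-0.4],[0,0,0]],[0.4,[0,0,-0.6],[0,0,0]],[0.4,[0,0,-0.8],[0,0,0]],[0.4,[0,0,-1],[0,0,0]],[0.4,[0,0,-1.1],[0,0,0]],[0.4,[0,0,-1.2],[0,0,0]],[0.4,[0,0,-1.2],[0,0,0]]]' 60
```

```text
time_s: 11.25
eef_pos: [0.4379, -0.0523, 0.0031]
orientation: [-0.707, -0.013, 0.014, 0.707]
force: [-0.1, -0.2, 0.8]
opening: 0.589
time_s: 12.05
eef_pos: [0.4381, -0.0524, -0.0082]
orientation: [-0.707, -0.013, 0.014, 0.707]
force: [-0.5, -0.8, 0.4]
opening: 0.6
```

```bash
python3 -m creep '[[1,[0,0,0],[0,0,0]],[1,[0,0,0],[0,0,0]],[1,[0,0,0],[0,0,0]],[1,[0,0,0],[0,0,0]],[1,[0,0,0],[0,0,0]],[1,[0,0,0],[0,0,0]],[1,[0,0,0],[0,0,0]],[1,[0,0,0],[0,0,0]]]' 60
python3 -m creep '[[1,[0,0,0],[0,0,0]],[1,[0,0,0],[0,0,0]],[1,[0,0,0],[0,0,0]],[1,[0,0,0],[0,0,0]],[1,[0,0,0],[0,0,0]],[1,[0,0,0],[0,0,0]],[1,[0,0,0],[0,0,0]],[1,[0,0,0],[0,0,0]]]' 60
```

```text
time_s: 12.85
eef_pos: [0.4382, -0.0524, -0.0082]
orientation: [-0.707, -0.014, 0.014, 0.707]
force: [-0.1, 0.6, -0.1]
opening: 0.253
time_s: 13.65
eef_pos: [0.4382, -0.0524, -0.0082]
orientation: [0.707, 0.014, -0.013, -0.707]
force: [-0.4, -0.2, 2.8]
opening: 0.254
```

```bash
python3 -m creep '[[1,[0,0,0.5],[0,0,0]],[1,[0,0,2],[0,0,0]],[1,[0,0,4],[0,0,0]],[1,[1,0.5,6],[0,0,-1]],[1,[3,2,8],[0,0,-3]],[1,[6,4,9],[0,0,-5]],[1,[8.9,5.2,9],[0,0,-6.1]],[1,[8.9,5.2,9],[0,0,-6.1]]]' 60
python3 - <<'E'
from h import *
st();c=cap("wrist","w5"); s=cap("scene","s5")
E
```

```text
time_s: 14.45
eef_pos: [0.53, 0.0008, 0.0826]
orientation: [-0.707, 0.023, -0.025, 0.707]
force: [-0.8, -0.8, -2.0]
opening: 0.254
t 14.45 p [0.53   0.0008 0.0826] x [ 0.998 -0.067  0.003] y [ 0.003 -0.    -1.   ] z [0.067 0.998 0.   ] F [-0.8 -0.8 -2. ] op 0.254 q [-0.09  0.47  1.81  0.    0.86 -0.02]
```

View pics/w5.png

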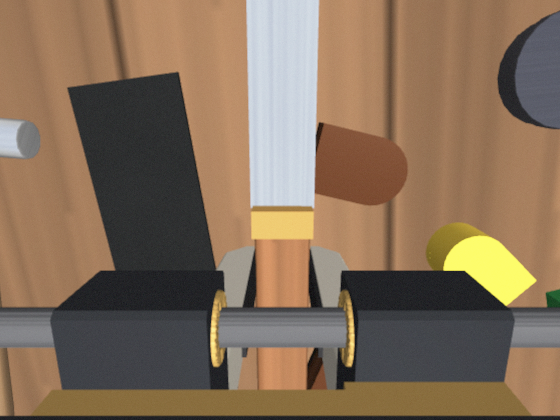

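View pics/s5.png

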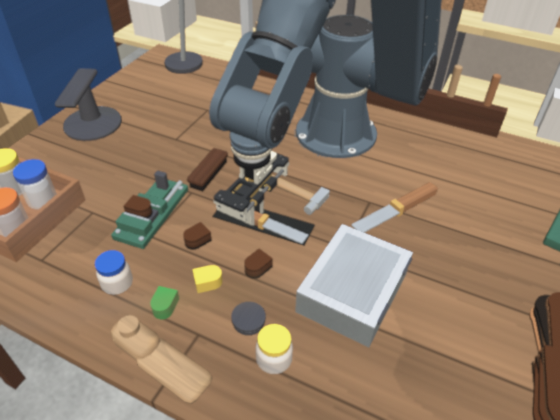

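Run:
```python
from h import *
s=cap("scene");p=np.array(readout.read_state()["eef_pos"])
d=np.array([.067,.998,0]);n=np.array([.998,-.067,0])
for L in (.125,.131,.135):
  for z in (.0132,.0232,.0332): print(L,z,[np.round(proj(s,p+L*d+sg*.014*n+[0,0,z])[0],1) for sg in(1,-1)])
print("ferr",proj(s,p+[0,0,.0232]+d*.031+n*.014),proj(s,p+[0,0,.0232]+d*.031-n*.014))
cv2.imwrite("pics/s5c.png",cv2.resize(s["frame"][190:260,210:330],None,fx=6,fy=6,interpolation=cv2.INTER_CUBIC))
```

```text
0.125 0.0132 [array([300.7, 245.5]), array([306.7, 237.3])]
0.125 0.0232 [array([300.9, 242.4]), array([307. , 234.2])]
0.125 0.0332 [array([301.1, 239.3]), array([307.2, 231. ])]
0.131 0.0132 [array([303.2, 246.6]), array([309.2, 238.3])]
0.131 0.0232 [array([303.4, 243.5]), array([309.4, 235.2])]
0.131 0.0332 [array([303.6, 240.3]), array([309.7, 232.1])]
0.135 0.0132 [array([304.8, 247.3]), array([310.8, 239. ])]
0.135 0.0232 [array([305. , 244.2]), array([311.1, 235.9])]
0.135 0.0332 [array([305.3, 241. ]), array([311.3, 232.7])]
ferr [[263.36404158 226.28000107]] [[269.84442216 218.54977654]]
```

View pics/s5c.png

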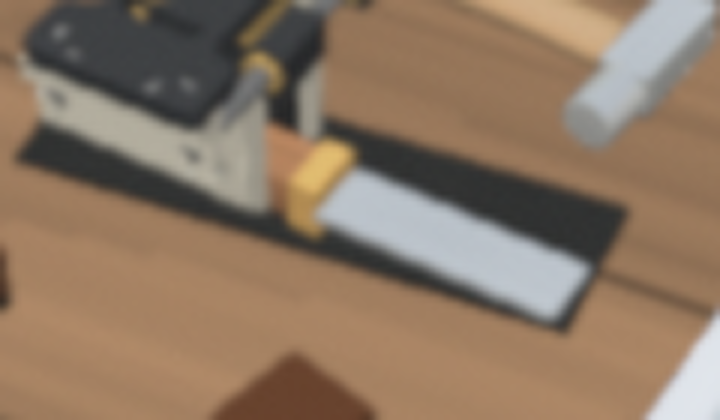

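```bash
python3 -m creep '[[1,[-0.2,0,-2],[0,0,0]],[1,[-0.2,0,-4],[0,0,0]],[1,[-0.2,0,-4.1],[0,0,0]],[1,[-0.2,0,-4.1],[0,0,0]],[1,[-0.1,1,-4.1],[0,0,0]],[1,[-0.1,2,-4.1],[0,0,0]],[1,[0,3,-4.1],[0,0,0]],[1,[0,3,-4.1],[0,0,0]]]' 60
python3 - <<'E'
from h import *
st();s=cap("scene")
cv2.imwrite("pics/s6c.png",cv2.resize(s["frame"][200:350,240:420],None,fx=4,fy=4,interpolation=cv2.INTER_CUBIC))
t=cap("top");cv2.imwrite("pics/t6.png",cv2.resize(t["frame"][130:260,130:330],None,fx=4,fy=4,interpolation=cv2.INTER_CUBIC))
E
```

```text
time_s: 15.4
eef_pos: [0.5274, 0.0311, 0.0412]
orientation: [-0.707, 0.023, -0.024, 0.707]
force: [0.2, 0.2, -1.4]
opening: 0.254
t 15.4 p [0.5274 0.0311 0.0412] x [ 0.998 -0.067  0.001] y [ 0.001  0.    -1.   ] z [0.067 0.998 0.   ] F [ 0.2  0.2 -1.4] op 0.254 q [-0.03  0.54  1.83  0.    0.77  0.04]
```

View pics/s6c.png

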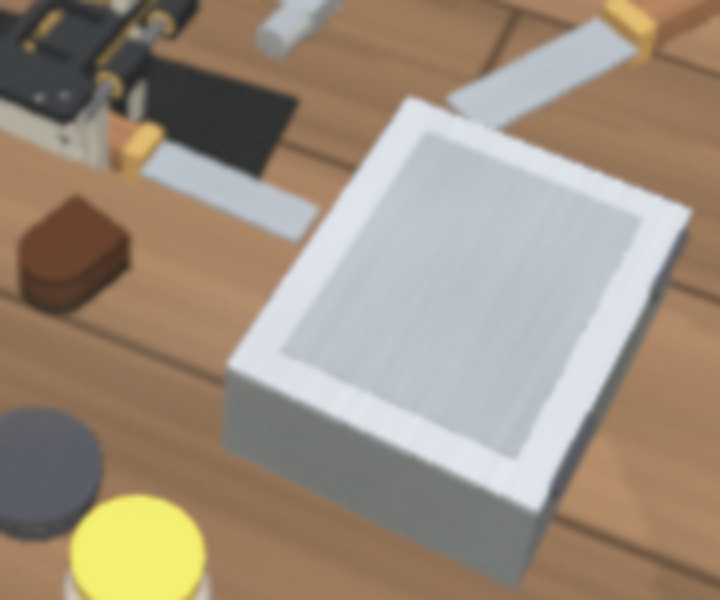

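View pics/t6.png

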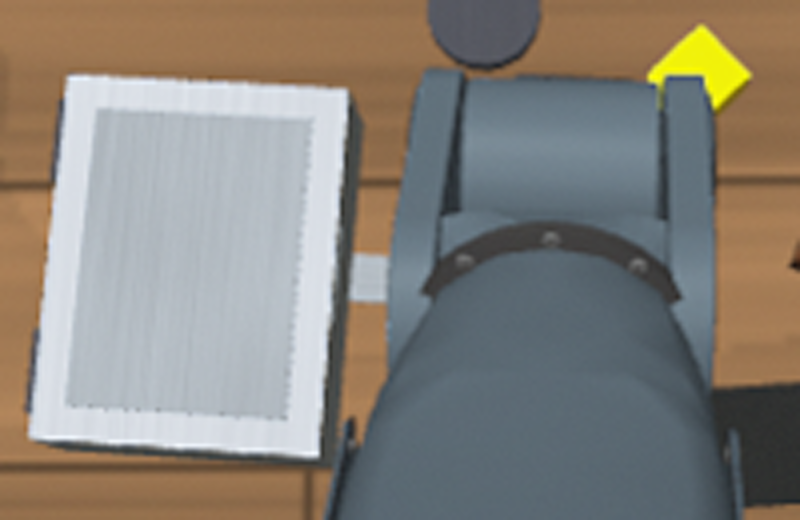

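```bash
python3 -m creep '[[1,[0,0.5,0],[0,0,0]],[1,[0.1,1,0],[0,0,0]],[1,[0.1,1.5,0],[0,0,0]],[1,[0.1,2,0],[0,0,0]],[1,[0.2,2.5,0],[0,0,0]],[1,[0.2,3,0],[0,0,0]],[1,[0.2,3.5,0],[0,0,0]],[1,[0.2,3.5,0],[0,0,0]]]' 60
```

```text
time_s: 16.3
eef_pos: [0.5292, 0.0652, 0.0408]
orientation: [-0.707, 0.024, -0.024, 0.707]
force: [0.1, -0.2, -0.9]
opening: 0.252
```

```bash
python3 -m creep '[[1,[0,0,0.5],[0,0,0]],[1,[0,0,1],[0,0,0]],[1,[0,0,1.5],[0,0,0]],[1,[0,0,2],[0,0,0]],[1,[0,0,2.5],[0,0,0]],[1,[0,0,3],[0,0,0]],[1,[0,0,3.5],[0,0,0]],[1,[0,0,4],[0,0,0]]]' 60
python3 - <<'E'
from h import *
st();s=cap("scene","s7")
E
```

```text
time_s: 17.1
eef_pos: [0.5292, 0.0646, 0.0813]
orientation: [0.707, -0.024, 0.024, -0.707]
force: [0.4, 0.4, -3.5]
opening: 0.253
t 17.1 p [0.5292 0.0646 0.0813] x [ 0.998 -0.068  0.   ] y [ 0. -0. -1.] z [ 0.068  0.998 -0.   ] F [ 0.4  0.4 -3.5] op 0.253 q [ 0.03  0.48  1.8  -0.    0.87  0.1 ]
```

View pics/s7.png

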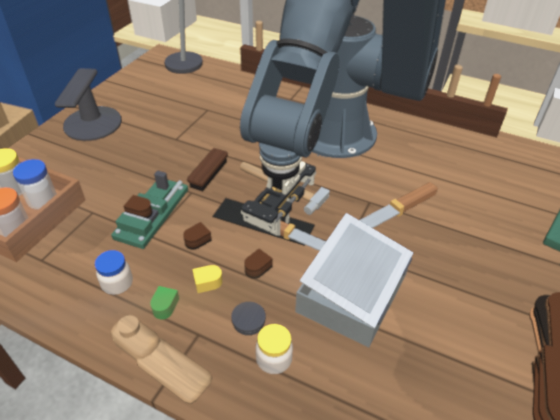

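```bash
python3 -m creep '[[1,[0,0.4,1],[0,0,0]],[1,[0.1,0.8,2.2],[0,0,0]],[1,[0.1,1.2,3.2],[0,0,0]],[1,[0.1,1.7,4.2],[0,0,0]],[1,[0.2,2.4,5.2],[0,0,0]],[1,[0.2,3.2,6.2],[0,0,0]],[1,[0.3,4.2,7.4],[0,0,0]],[1,[0.3,4.2,7.4],[0,0,0]]]' 60
python3 - <<'E'
from h import *
st();s=cap("scene","s8")
E
```

```text
time_s: 17.95
eef_pos: [0.5331, 0.1081, 0.1567]
orientation: [-0.706, 0.023, -0.025, 0.707]
force: [0.2, -0.1, -1.5]
opening: 0.251
t 17.95 p [0.5331 0.1081 0.1567] x [ 0.998 -0.067  0.003] y [ 0.003  0.001 -1.   ] z [0.067 0.998 0.001] F [ 0.2 -0.1 -1.5] op 0.251 q [0.11 0.39 1.72 0.   1.03 0.18]
```

View pics/s8.png

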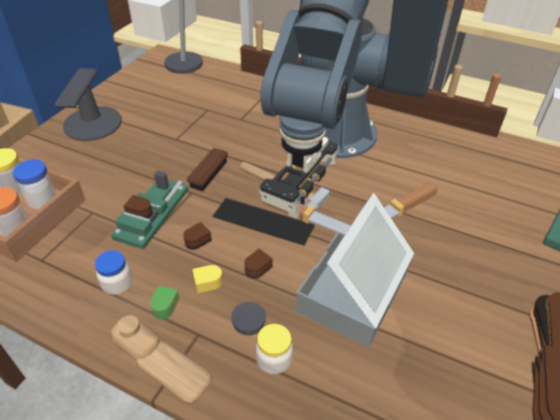

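Lid is at roughly 50°; the box interior is opening up. Continue the arc.

```bash
python3 -m creep '[[1,[0.1,1.2,0.9],[0,0,0]],[1,[0.2,2.4,1.8],[0,0,0]],[1,[0.2,3.6,2.6],[0,0,0]],[1,[0.3,5.4,3.2],[0,0,0]],[1,[0.5,7.1,3.8],[0,0,0]],[1,[0.6,9,4],[0,0,0]],[1,[0.7,11.2,4],[0,0,0]],[1,[0.7,11.2,4],[0,0,0]]]' 60
python3 - <<'E'
from h import *
st();s=cap("scene","s9");t=cap("top","t9")
E
```

```text
time_s: 18.8
eef_pos: [0.5392, 0.2214, 0.1952]
orientation: [-0.706, 0.023, -0.023, 0.707]
force: [-0.7, -1.2, -1.3]
opening: 0.255
t 18.8 p [0.5392 0.2214 0.1952] x [ 0.998 -0.066  0.001] y [ 0.001  0.001 -1.   ] z [0.066 0.998 0.001] F [-0.7 -1.2 -1.3] op 0.255 q [0.31 0.42 1.57 0.   1.15 0.38]
```

View pics/s9.png

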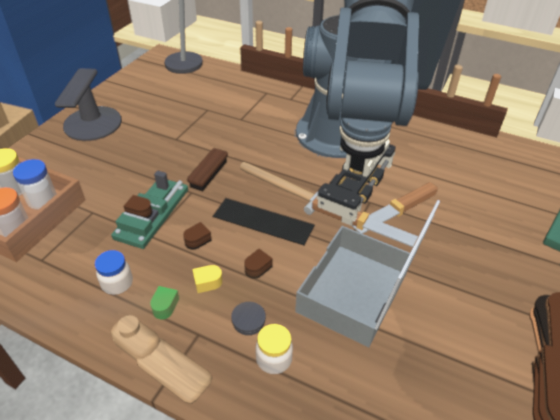

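View pics/t9.png

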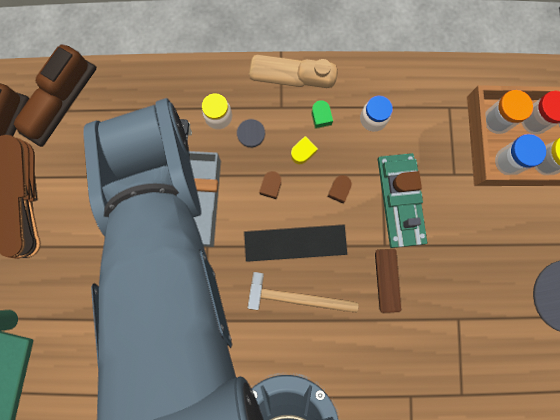

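```bash
python3 -m creep '[[1,[0,0.4,0],[0,0,0]],[1,[0.1,0.8,0],[0,0,0]],[1,[0.1,0.8,0],[0,0,0]],[1,[0,-2,0],[0,0,0]],[1,[-1,-6,0],[0,0,0]],[1,[-1,-10,0],[0,0,0]],[1,[-1.5,-14,0],[0,0,0]],[1,[-2,-18,0],[0,0,0]]]' 60
python3 -m creep '[[1,[-2,-2,-2],[0,0,1]],[1,[-4,-4,-4],[0,0,2]],[1,[-6,-6,-7],[0,0,4]],[1,[-8,-9.6,-10],[0,0,6]],[1,[-8,-9.6,-12],[0,0,6]],[1,[-8,-9.6,-14],[0,0,6]],[1,[-8,-9.6,-14],[0,0,6]],[1,[-8,-9.6,-14],[0,0,6]]]' 60
python3 - <<'E'
from h import *
st();s=cap("scene","s10");t=cap("top","t10")
E
```

```text
time_s: 19.7
eef_pos: [0.5189, 0.0369, 0.195]
orientation: [-0.707, 0.024, -0.024, 0.707]
force: [0.6, -0.6, -1.6]
opening: 0.254
time_s: 20.5
eef_pos: [0.4394, -0.0575, 0.0553]
orientation: [-0.707, -0.013, 0.013, 0.707]
force: [0.1, 0.4, -0.9]
opening: 0.253
t 20.5 p [ 0.4394 -0.0575  0.0553] x [ 0.999  0.036 -0.   ] y [-0.  0. -1.] z [-0.036  0.999  0.   ] F [ 0.1  0.4 -0.9] op 0.253 q [-0.24  0.39  2.04  0.    0.71 -0.27]
```

View pics/s10.png

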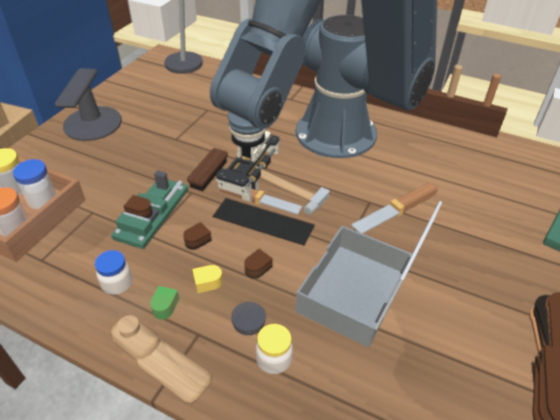

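View pics/t10.png

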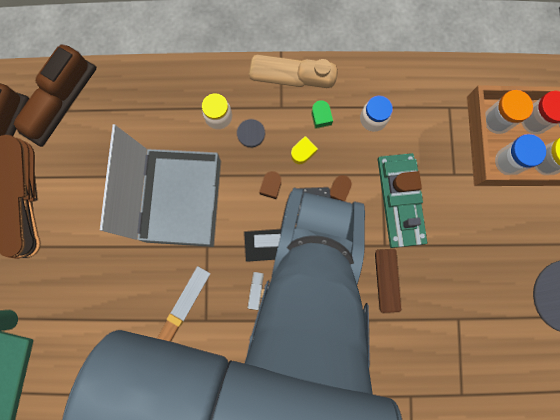

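```bash
python3 -m creep '[[1,[-0.1,0.5,-2],[0,0,0]],[1,[-0.1,0.5,-4],[0,0,0]],[1,[-0.1,0.5,-5.2],[0,0,0]],[1,[-0.1,0.5,-5.8],[0,0,0]],[1,[-0.1,0.5,-6.2],[0,0,0]],[1,[-0.1,0.5,-6.3],[0,0,0]],[1,[-0.1,0.5,-6.3],[0,0,0]],[1,[-0.1,0.5,-6.3],[0,0,0]]]' 60
python3 -m creep '[[0.4,[0,0,0],[0,0,0]],[0.4,[0,0,0],[0,0,0]],[0.4,[0,0,0],[0,0,0]],[0.4,[0,0,0],[0,0,0]],[0.4,[0,0,0],[0,0,0]],[0.4,[0,0,3],[0,0,0]],[0.4,[0,0,7],[0,0,0]],[0.4,[0,0,12],[0,0,0]]]' 60
python3 - <<'E'
from h import *
st();s=cap("scene","s11");t=cap("top");w=cap("wrist","w11")
im=cv2.imread("pics/top0.png")
cv2.imwrite("pics/heels.png",cv2.resize(im[165:205,255:360],None,fx=7,fy=7,interpolation=cv2.INTER_CUBIC))
E
```

```text
time_s: 21.4
eef_pos: [0.4385, -0.0525, -0.0077]
orientation: [0.707, 0.013, -0.013, -0.707]
force: [-0.4, 0.9, -0.6]
opening: 0.253
time_s: 22.2
eef_pos: [0.4371, -0.0522, 0.1123]
orientation: [-0.707, -0.012, 0.014, 0.707]
force: [1.0, 1.2, 0.5]
opening: 0.601
t 22.2 p [ 0.4371 -0.0522  0.1123] x [ 0.999  0.036 -0.003] y [-0.003  0.001 -1.   ] z [-0.036  0.999  0.001] F [1.  1.2 0.5] op 0.601 q [-0.22  0.28  2.01 -0.    0.85 -0.26]
```

View pics/s11.png

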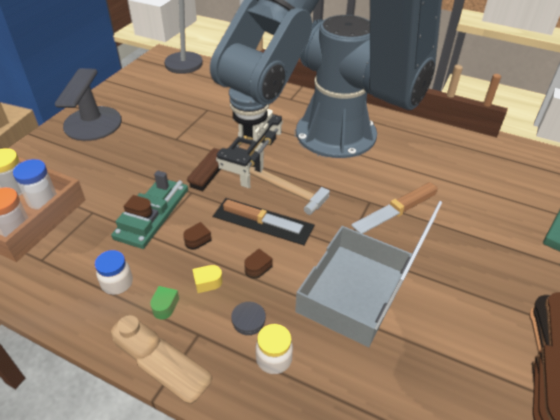

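View pics/w11.png

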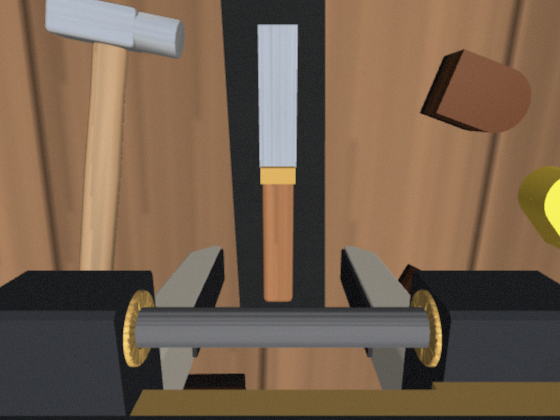

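View pics/heels.png

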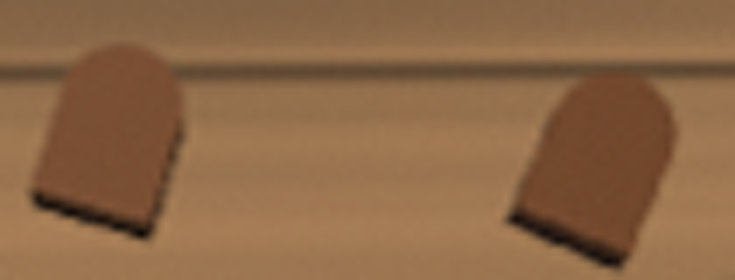

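Run:
```python
from h import *
t=cap("top");s=cap("scene")
print("top handle",onz(t,[[370+250/5.5,145+422/5.5]],.086))
a=s["frame"];cv2.imwrite("pics/vs.png",cv2.resize(a[165:250,105:205],None,fx=7,fy=7,interpolation=cv2.INTER_CUBIC))
b=t["frame"];cv2.imwrite("pics/vt.png",cv2.resize(b[145:255,370:435],None,fx=5.4,fy=5.4,interpolation=cv2.INTER_CUBIC))
```

```text
top handle [[ 0.47618995 -0.29763308  0.086     ]]
```

View pics/vs.png

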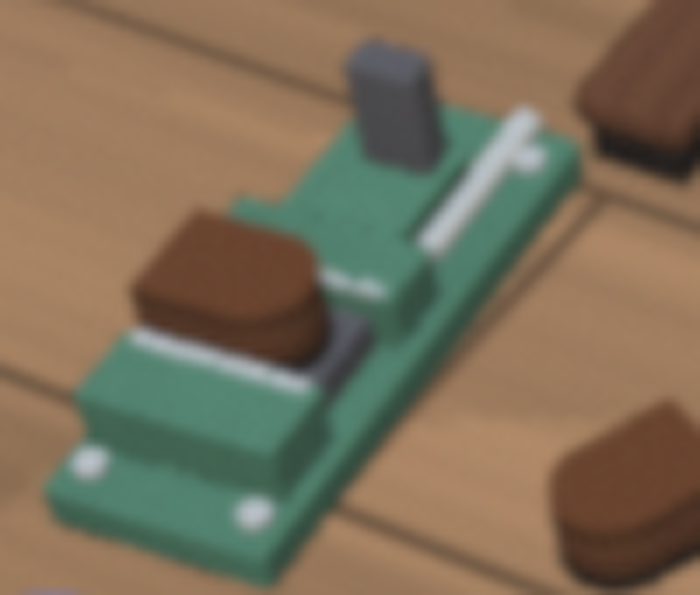

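View pics/vt.png

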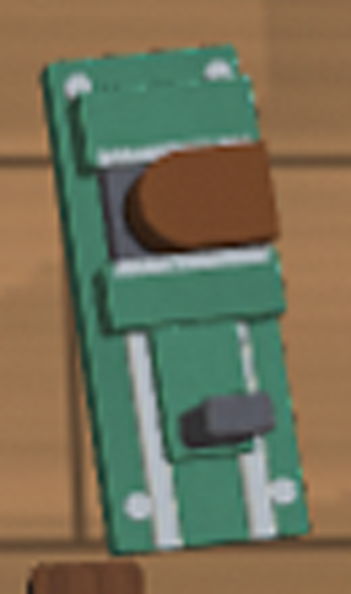

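```bash
python3 -m creep '[[0.4,[1,-4,1],[0,0,1]],[0.4,[2,-8,1],[0,0,2]],[0.4,[3,-12,1],[0,0,3]],[0.4,[3.5,-16,1],[0,0,4]],[0.4,[3.9,-20,1],[0,0,4]],[0.4,[3.9,-24.5,1],[0,0,4]],[0.4,[3.9,-24.5,1],[0,0,4]],[0.4,[3.9,-24.5,1],[0,0,4]]]' 40
python3 - <<'E'
from h import *
st();s=cap("scene");w=cap("wrist","w12")
cv2.imwrite("pics/s12.png",cv2.resize(s["frame"][110:250,95:295],None,fx=4,fy=4,interpolation=cv2.INTER_CUBIC))
E
```

```text
time_s: 23.25
eef_pos: [0.4762, -0.2973, 0.1198]
orientation: [-0.705, -0.036, 0.038, 0.707]
force: [0.2, -0.5, -0.3]
opening: 0.6
t 23.25 p [ 0.4762 -0.2973  0.1198] x [ 0.995  0.105 -0.002] y [-0.003  0.002 -1.   ] z [-0.105  0.995  0.002] F [ 0.2 -0.5 -0.3] op 0.6 q [-0.64  0.47  1.69  0.    0.98 -0.75]
```

View pics/w12.png

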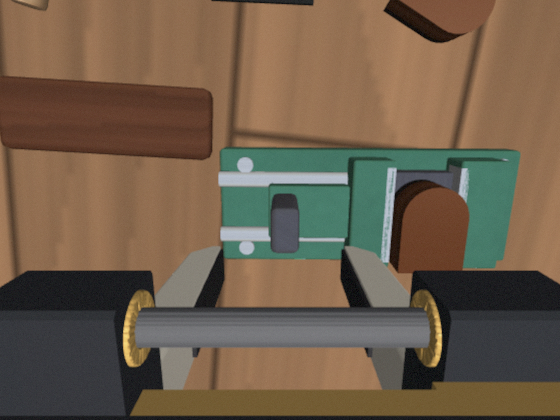

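View pics/s12.png

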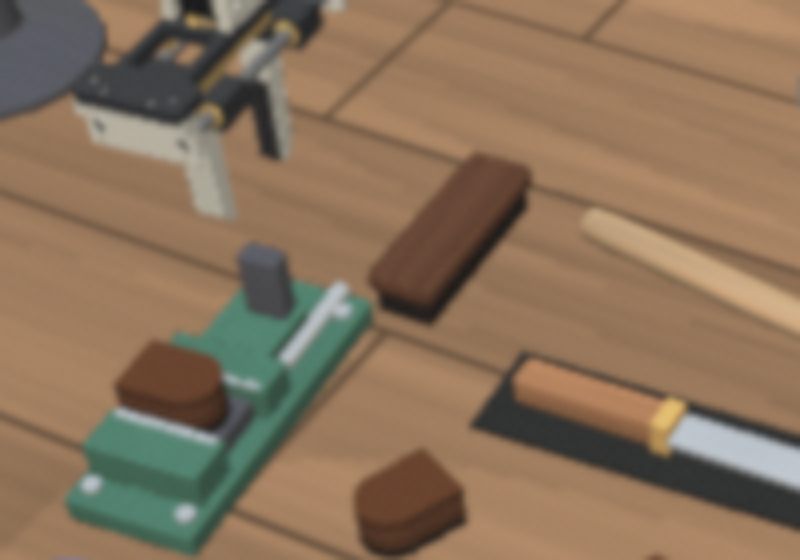

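Run:
```python
from h import *
w=cap("wrist");hx=np.array([.995,.105,0]);hy=np.array([-.105,.995,0])
for cpt in ([.4762,-.2976],[.477,-.295]):
  for z in (.086,.04): print(cpt,z,[np.round(proj(w,np.array(cpt+[z])+a*.009*hx+b*.015*hy)[0]) for a in(-1,1) for b in(-1,1)])
cv2.imwrite("pics/w12c.png",cv2.resize(w["frame"][170:275,210:400],None,fx=4,fy=4,interpolation=cv2.INTER_CUBIC))
```

```text
[0.4762, -0.2976] 0.086 [array([267., 255.]), array([266., 209.]), array([295., 256.]), array([296., 209.])]
[0.4762, -0.2976] 0.04 [array([269., 233.]), array([269., 194.]), array([293., 233.]), array([294., 194.])]
[0.477, -0.295] 0.086 [array([268., 252.]), array([268., 205.]), array([297., 252.]), array([298., 205.])]
[0.477, -0.295] 0.04 [array([271., 230.]), array([270., 190.]), array([295., 230.]), array([295., 190.])]
```

View pics/w12c.png

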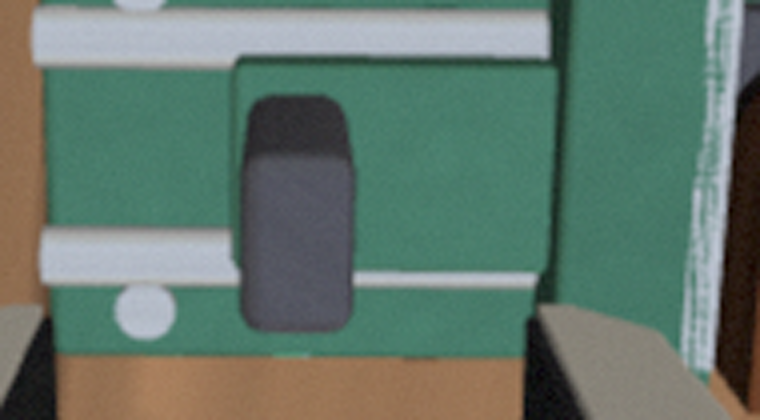

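```bash
python3 -m creep '[[0.4,[0.2,0.1,-3],[0,0,0]],[0.4,[0.2,0.1,-5],[0,0,0]],[0.4,[0.2,0.1,-7],[0,0,0]],[0.4,[0.2,0.1,-7.8],[0,0,0]],[1,[0.2,0.1,-7.8],[0,0,0]],[1,[0.2,0.1,-7.8],[0,0,0]],[1,[0.2,0.1,-7.8],[0,0,0]],[1,[0.2,0.1,-7.8],[0,0,0]]]' 40
python3 -m creep '[[1,[0,0,0],[0,0,0]],[1,[0,0,0],[0,0,0]],[1,[0,0,0],[0,0,0]],[1,[0,0,0],[0,0,0]],[1,[0,0,0],[0,0,0]],[1,[0,0,0],[0,0,0]],[1,[0,0,0],[0,0,0]],[1,[0,0,0],[0,0,0]]]' 40
```

```text
time_s: 24.2
eef_pos: [0.4796, -0.2966, 0.0447]
orientation: [0.706, 0.038, -0.037, -0.706]
force: [0.5, 0.9, 0.7]
opening: 0.305
time_s: 25.0
eef_pos: [0.4778, -0.2966, 0.0443]
orientation: [-0.706, -0.037, 0.038, 0.706]
force: [-10.2, -2.3, 8.3]
opening: 0.194
```

```bash
python3 -m creep '[[1,[-0.6,-0.1,0],[0,0,0]],[1,[-1.3,-0.1,0],[0,0,0]],[1,[-2,-0.2,0],[0,0,0]],[1,[-2.7,-0.3,0],[0,0,0]],[1,[-3.4,-0.4,0],[0,0,0]],[1,[-4.1,-0.4,0],[0,0,0]],[1,[-4.7,-0.5,0],[0,0,0]],[1,[-4.7,-0.5,0],[0,0,0]]]' 40
python3 -m creep '[[1,[0,0,0],[0,0,0]],[1,[0,0,0],[0,0,0]],[0.4,[0,0,0],[0,0,0]],[0.4,[0,0,0],[0,0,0]],[0.4,[0,0,0],[0,0,0]],[0.4,[0,0,0],[0,0,0]],[0.4,[0,0,2],[0,0,0]],[0,[0,0,6],[0,0,0]]]' 40
python3 - <<'E'
from h import *
st();s=cap("scene","s13");w=cap("wrist","w13")
E
```

```text
time_s: 25.8
eef_pos: [0.4311, -0.3013, 0.0443]
orientation: [-0.706, -0.037, 0.038, 0.706]
force: [-2.7, 2.9, 9.5]
opening: 0.19
time_s: 26.6
eef_pos: [0.4308, -0.3003, 0.1023]
orientation: [-0.705, -0.036, 0.039, 0.707]
force: [0.6, 0.4, 0.3]
opening: 0.641
t 26.6 p [ 0.4308 -0.3003  0.1023] x [ 0.994  0.106 -0.004] y [-0.004  0.003 -1.   ] z [-0.106  0.994  0.004] F [0.6 0.4 0.3] op 0.641 q [-0.7   0.44  1.8  -0.    0.91 -0.8 ]
```

View pics/s13.png

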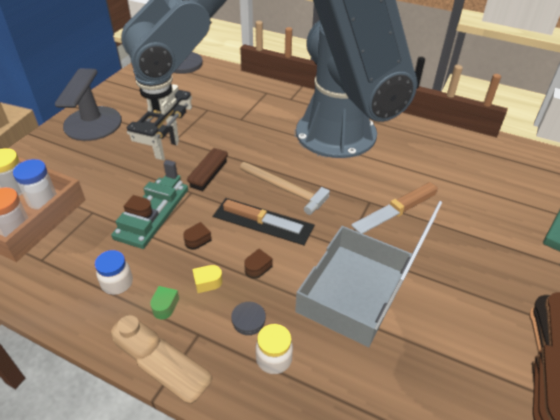

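View pics/w13.png

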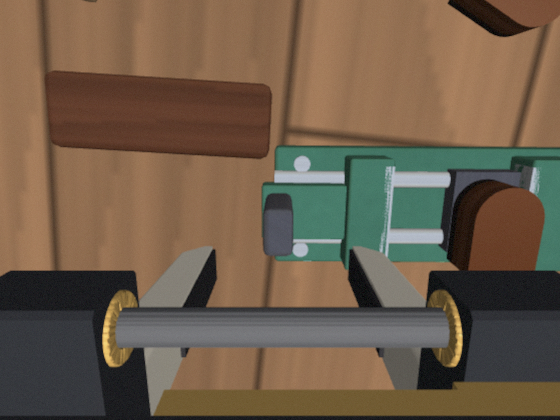

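```bash
python3 -m creep '[[0.25,[4,0.3,2],[0,0,0]],[0.25,[8,0.6,2],[0,0,0]],[0.25,[12,0.9,2],[0,0,0]],[0.25,[14.7,0.9,2],[0,0,0]],[0.25,[14.7,0.9,2],[0,0,0]],[0.25,[14.7,0.9,2],[0,0,0]],[0.25,[14.7,0.9,2],[0,0,0]],[0.25,[14.7,0.9,2],[0,0,0]]]' 40
python3 - <<'E'
from h import *
st();w=cap("wrist","w14")
hx=np.array([.994,.106,0]);hy=np.array([-.106,.994,0]);o=np.array([.577,-.286,.067])
print([np.round(proj(w,o+a*.022*hx+b*hy)[0]) for a in(-1,1) for b in(-.03,.008)],proj(w,o+.03*hy))
E
```

```text
time_s: 27.5
eef_pos: [0.5783, -0.2926, 0.1238]
orientation: [-0.706, -0.037, 0.037, 0.706]
force: [-0.8, 0.3, 0.0]
opening: 0.752
t 27.5 p [ 0.5783 -0.2926  0.1238] x [ 0.994  0.105 -0.   ] y [-0.  0. -1.] z [-0.105  0.994  0.   ] F [-0.8  0.3  0. ] op 0.752 q [-0.54  0.61  1.45 -0.    1.09 -0.65]
[array([249., 253.]), array([248., 199.]), array([313., 253.]), array([314., 199.])] [[280.96828994 166.10917427]]
```

View pics/w14.png

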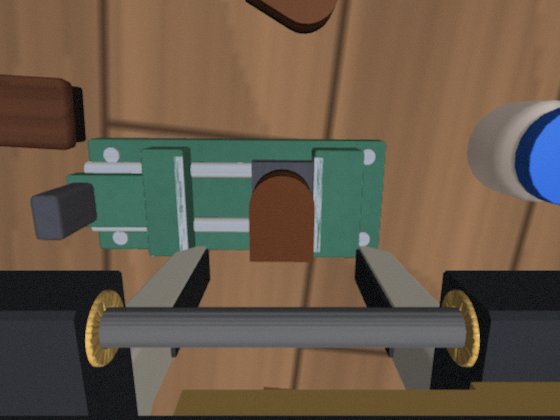

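```bash
python3 -m creep '[[0.25,[0,-0.4,-3],[0,0,0]],[0.25,[0,-0.4,-6],[0,0,0]],[0.25,[0,-0.4,-8],[0,0,0]],[0.25,[0,-0.4,-8.9],[0,0,0]],[1,[0,-0.4,-8.9],[0,0,0]],[1,[0,-0.4,-8.9],[0,0,0]],[1,[0,-0.4,-8.9],[0,0,0]],[1,[0,-0.4,-8.9],[0,0,0]]]' 30
python3 -m creep '[[1,[0,0,0],[0,0,0]],[1,[0,0,0],[0,0,0]],[1,[0,0,0],[0,0,0]],[1,[0,0,0.5],[0,0,0]],[1,[0,0,2],[0,0,0]],[1,[0,0,5],[0,0,0]],[1,[0,0,9],[0,0,0]],[1,[0,0,12],[0,0,0]]]' 30
python3 - <<'E'
from h import *
st();w=cap("wrist","w15")
E
```

```text
time_s: 28.35
eef_pos: [0.5788, -0.2967, 0.036]
orientation: [0.706, 0.037, -0.038, -0.706]
force: [0.5, -0.3, 4.0]
opening: 0.467
time_s: 29.15
eef_pos: [0.5799, -0.2966, 0.1587]
orientation: [0.707, 0.039, -0.037, -0.705]
force: [0.6, -0.2, -0.8]
opening: 0.469
t 29.15 p [ 0.5799 -0.2966  0.1587] x [0.994 0.106 0.003] y [ 0.003 -0.002 -1.   ] z [-0.106  0.994 -0.002] F [ 0.6 -0.2 -0.8] op 0.469 q [-0.54  0.57  1.41  0.    1.15 -0.65]
```

View pics/w15.png

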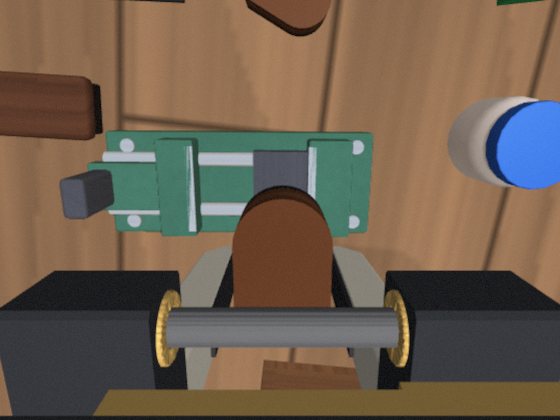

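```bash
python3 -m creep '[[1,[0,2,1],[0,0,0]],[1,[-1,6,2],[0,0,-2]],[1,[-2,10,2],[0,0,-4]],[1,[-3,14,2],[0,0,-6]],[1,[-4,18,2],[0,0,-8]],[1,[-5,22,2],[0,0,-10]],[1,[-6,26,2],[0,0,-10]],[1,[-7,30,2],[0,0,-10]]]' 30
python3 -m creep '[[1,[0,4,0],[0,0,0]],[1,[0,8,0],[0,0,0]],[1,[-0.5,12,0],[0,0,0]],[1,[-1,16,0],[0,0,0]],[1,[-1.4,20,0],[0,0,0]],[1,[-1.4,24,0],[0,0,0]],[1,[-1.4,25.3,0],[0,0,0]],[1,[-1.4,25.3,0],[0,0,0]]]' 30
python3 - <<'E'
from h import *
st();w=cap("wrist","w16");s=cap("scene","s16")
E
```

```text
time_s: 30.0
eef_pos: [0.5081, 0.0059, 0.1753]
orientation: [-0.707, 0.024, -0.024, 0.707]
force: [1.8, 0.4, -1.5]
opening: 0.473
time_s: 30.8
eef_pos: [0.4944, 0.2581, 0.1749]
orientation: [-0.707, 0.023, -0.023, 0.707]
force: [-0.5, -1.0, -0.1]
opening: 0.472
t 30.8 p [0.4944 0.2581 0.1749] x [ 0.998 -0.065 -0.   ] y [-0.  0. -1.] z [0.065 0.998 0.   ] F [-0.5 -1.  -0.1] op 0.472 q [0.4  0.39 1.66 0.   1.09 0.46]
```

View pics/w16.png

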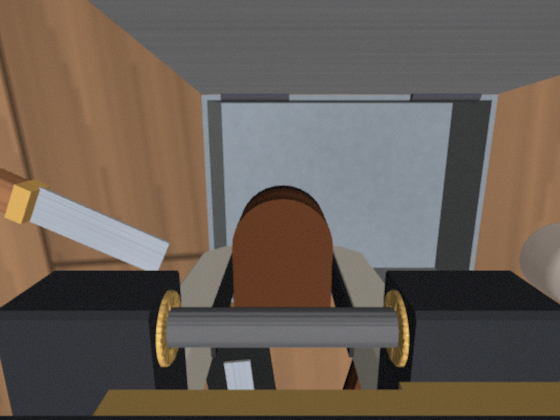

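View pics/s16.png

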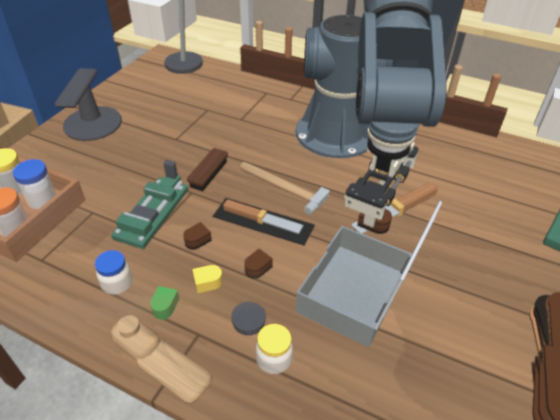

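```bash
python3 -m creep '[[1,[0.1,0,-4],[0,0,0]],[1,[0.1,0,-8],[0,0,0]],[1,[0.1,0,-11],[0,0,0]],[1,[0.1,0,-14],[0,0,0]],[1,[0.1,0,-16],[0,0,0]],[1,[0.1,0,-16.7],[0,0,0]],[1,[0.1,0,-16.7],[0,0,0]],[1,[0.1,0,-16.7],[0,0,0]]]' 30
python3 -m creep '[[0.42,[0,0,0],[0,0,0]],[0.42,[0,0,0],[0,0,0]],[0.42,[0,0,0],[0,0,0]],[0.42,[0,0,2],[0,0,0]],[0.42,[0,0,6],[0,0,0]],[0.42,[0,0,10],[0,0,0]],[0.3,[0,0,14],[0,0,0]],[0.3,[0,0,17],[0,0,0]]]' 30
python3 - <<'E'
from h import *
st();w=cap("wrist","w17")
E
```

```text
time_s: 31.7
eef_pos: [0.4969, 0.2563, 0.0089]
orientation: [-0.706, 0.024, -0.025, 0.707]
force: [-0.3, -0.6, -0.1]
opening: 0.469
time_s: 32.5
eef_pos: [0.4965, 0.2569, 0.1807]
orientation: [-0.706, 0.023, -0.025, 0.707]
force: [0.1, -0.6, 0.1]
opening: 0.685
t 32.5 p [0.4965 0.2569 0.1807] x [ 0.998 -0.068  0.002] y [ 0.002  0.001 -1.   ] z [0.068 0.998 0.001] F [ 0.1 -0.6  0.1] op 0.685 q [0.39 0.39 1.65 0.   1.1  0.46]
```

View pics/w17.png

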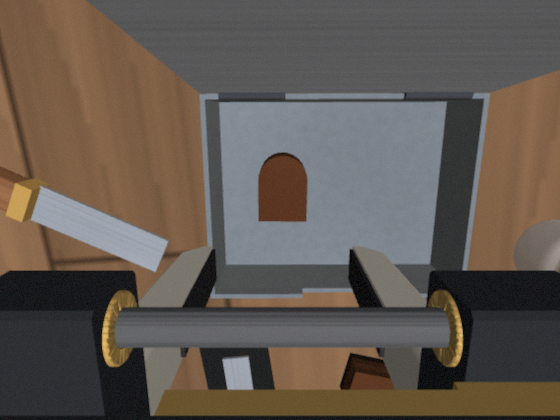

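Run:
```python
from h import *
t=cap("top","t18");im=t["frame"];hsv=cv2.cvtColor(im,cv2.COLOR_BGR2HSV)
cv2.imwrite("pics/t18c.png",cv2.resize(im[165:205,255:360],None,fx=7,fy=7,interpolation=cv2.INTER_CUBIC))
H,S,V=[hsv[...,i].astype(int) for i in range(3)]
print(hsv[184,270],hsv[188,340],hsv[195,300])
m=((V<135)&(S>100)).astype(np.uint8)*255
for b in [(255,165,290,205),(325,170,358,208)]:
    mm=np.zeros_like(m);mm[b[1]:b[3],b[0]:b[2]]=m[b[1]:b[3],b[0]:b[2]]
    mm=cv2.morphologyEx(mm,cv2.MORPH_OPEN,np.ones((3,3),np.uint8))
    cn=max(cv2.findContours(mm,0,1)[0],key=cv2.contourArea)
    P=onz(t,cn.reshape(-1,2),.032)[:,:2].astype(np.float32)*1000
    r=cv2.minAreaRect(P);print(cv2.contourArea(cn),r,np.round(cv2.boxPoints(r)))
```

```text
[ 12 145 130] [ 12 157 122] [ 15 125 172]
429.0 ((577.8999633789062, 32.502716064453125), (83.36441802978516, 62.47487258911133), 89.59011840820312) [[546.  -9.]
 [609.  -9.]
 [609.  74.]
 [547.  74.]]
413.0 ((571.1483764648438, -134.50082397460938), (43.652347564697266, 71.6754150390625), 66.99285125732422) [[ 530. -141.]
 [ 596. -169.]
 [ 613. -128.]
 [ 547. -100.]]
```

View pics/t18.png

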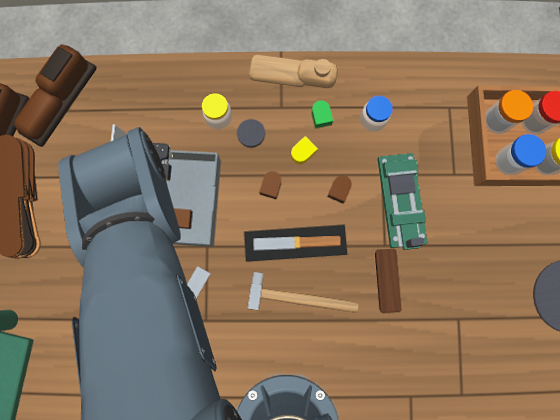

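View pics/t18c.png

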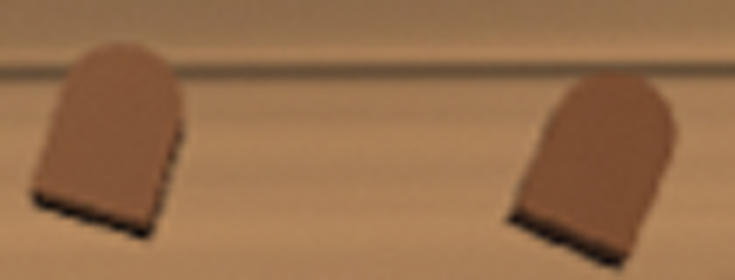

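Run:
```python
from h import *
t=cap("top")
def f(p): return onz(t,np.array(p)/7+[255,165]-[.43,.43],.032)[:,:2]*1000
for n,l,r,a in [("A",(37,190),(155,226),(123,42)),("B",(515,210),(630,254),(615,72))]:
    L,Rr,Ap=f([l,r,a]); w=np.linalg.norm(L-Rr); u=(Rr-L)/w; ax=np.array([-u[1],u[0]]); mid=(L+Rr)/2
    if ax@(Ap-mid)<0: ax=-ax
    print(n,"w",w,"len",ax@(Ap-mid),"axis deg",np.degrees(np.arctan2(ax[1],ax[0])),"ctr",mid+30*ax)
```

```text
A w 43.02508662483429 len 59.411942470665124 axis deg -17.66844537659132 ctr [582.05199939  32.47609739]
B w 42.576153369973824 len 58.947168411424144 axis deg -21.7744284760975 ctr [ 571.72213947 -134.90579307]
```

```bash
python3 -m creep '[[0.25,[1,-3,0],[0,0,8]],[0.25,[2,-6,0],[0,0,16]],[0.25,[3,-9,0],[0,0,24]],[0.25,[4,-12,0],[0,0,32]],[0.25,[5,-15,0],[0,0,40]],[0.25,[6,-18,0],[0,0,48]],[0.25,[7,-20,0],[0,0,56]],[0.25,[8,-22,0],[0,0,64]]]' 30
python3 -m creep '[[0.25,[0,0,-1],[0,0,6]],[0.25,[0,0,-2],[0,0,12]],[0.25,[0,0,-3],[0,0,12]],[0.25,[0,0,-3],[0,0,12]],[0.25,[0,0,-3],[0,0,12]],[0.25,[0,0,-3],[0,0,12]],[0.25,[0,0,-3],[0,0,12]],[0.25,[0,0,-3],[0,0,12]]]' 30
python3 - <<'E'
from h import *
st();w=cap("wrist","w19")
P=[]
a=np.radians(-17.7);u=np.array([np.cos(a),np.sin(a),0]);v=np.array([-u[1],u[0],0]);o=np.array([.582,.0325,.032])
print([np.round(proj(w,o+x*u+y*v)[0]) for x,y in((-.03,.022),(-.03,-.022),(.03,0))])
E
```

```text
time_s: 33.45
eef_pos: [0.5758, 0.0355, 0.1764]
orientation: [-0.611, -0.355, 0.356, 0.612]
force: [-0.4, -0.3, -0.1]
opening: 0.748
time_s: 34.25
eef_pos: [0.5763, 0.0366, 0.1482]
orientation: [0.572, 0.416, -0.416, -0.572]
force: [0.0, -0.3, 0.9]
opening: 0.749
t 34.25 p [0.5763 0.0366 0.1482] x [0.308 0.951 0.   ] y [ 0.001 -0.    -1.   ] z [-0.951  0.308 -0.001] F [ 0.  -0.3  0.9] op 0.749 q [-0.02  0.46  1.63 -0.    1.05 -1.27]
[array([306., 173.]), array([252., 173.]), array([280., 243.])]
```

View pics/w19.png

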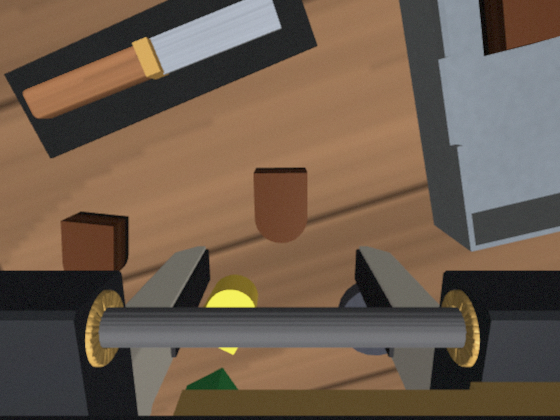

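```bash
python3 -m creep '[[0.25,[0.1,-0.2,-4],[0,0,0]],[0.25,[0.1,-0.2,-8],[0,0,0]],[0.25,[0.1,-0.2,-12],[0,0,0]],[0.25,[0.1,-0.2,-14.5],[0,0,0]],[0.25,[0.1,-0.2,-15.5],[0,0,0]],[1,[0.1,-0.2,-15.5],[0,0,0]],[1,[0.1,-0.2,-15.5],[0,0,0]],[1,[0.1,-0.2,-15.5],[0,0,0]]]' 30
python3 -m creep '[[1,[0,0,0],[0,0,0]],[1,[0,0,0],[0,0,0]],[1,[0,0,0],[0,0,0]],[1,[0,0,0],[0,0,0]],[1,[0,0,2],[0,0,0]],[1,[0,0,6],[0,0,0]],[1,[0,0,11],[0,0,0]],[1,[0,0,16],[0,0,0]]]' 30
python3 - <<'E'
from h import *
st();w=cap("wrist","w20")
E
```

```text
time_s: 35.1
eef_pos: [0.5782, 0.0346, -0.0056]
orientation: [0.572, 0.417, -0.415, -0.571]
force: [-0.5, -0.2, -0.2]
opening: 0.541
time_s: 35.9
eef_pos: [0.5767, 0.0346, 0.1549]
orientation: [-0.572, -0.416, 0.416, 0.572]
force: [0.9, -0.9, -0.5]
opening: 0.468
t 35.9 p [0.5767 0.0346 0.1549] x [ 0.308  0.952 -0.   ] y [-0.  0. -1.] z [-0.952  0.308  0.   ] F [ 0.9 -0.9 -0.5] op 0.468 q [-0.02  0.45  1.62  0.    1.07 -1.28]
```

View pics/w20.png

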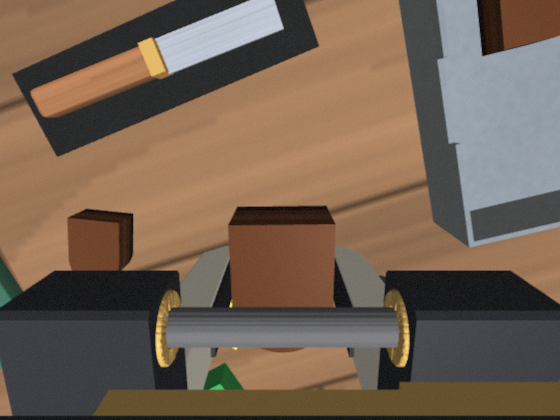

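```bash
python3 -m creep '[[1,[0,1,1],[0,0,-8]],[1,[0,3,2],[0,0,-16]],[1,[0.5,6,2],[0,0,-24]],[1,[1,9,2],[0,0,-32]],[1,[1.2,12,2],[0,0,-40]],[1,[1.5,15,2],[0,0,-48]],[1,[1.8,18,2],[0,0,-56]],[1,[1.8,20,2],[0,0,-64]]]' 30
python3 -m creep '[[1,[0,1,0],[0,0,-6]],[1,[0,2.5,0],[0,0,-12]],[1,[0,2.5,0],[0,0,-12]],[1,[0,2.5,0],[0,0,-12]],[1,[0,2.5,0],[0,0,-12]],[1,[0,2.5,0],[0,0,-12]],[1,[0,2.5,0],[0,0,-12]],[1,[0,2.5,0],[0,0,-12]]]' 30
python3 - <<'E'
from h import *
st();w=cap("wrist","w21")
E
```

```text
time_s: 36.75
eef_pos: [0.5951, 0.2365, 0.1729]
orientation: [-0.705, -0.048, 0.048, 0.706]
force: [-0.3, 0.1, -1.3]
opening: 0.47
time_s: 37.55
eef_pos: [0.5953, 0.2594, 0.1729]
orientation: [-0.707, 0.024, -0.024, 0.707]
force: [0.3, 0.7, -1.5]
opening: 0.469
t 37.55 p [0.5953 0.2594 0.1729] x [ 0.998 -0.068  0.   ] y [ 0.  0. -1.] z [0.068 0.998 0.   ] F [ 0.3  0.7 -1.5] op 0.469 q [0.34 0.56 1.4  0.   1.18 0.41]
```

View pics/w21.png

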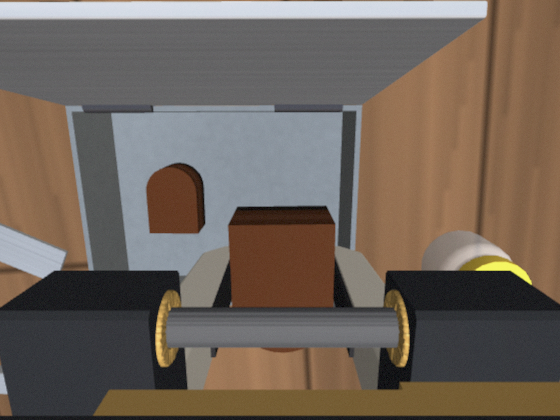

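```bash
python3 -m creep '[[1,[0,0,-4],[0,0,0]],[1,[0,0,-8],[0,0,0]],[1,[0,0,-11],[0,0,0]],[1,[0,0,-14],[0,0,0]],[1,[0,0,-16],[0,0,0]],[1,[0,0,-17],[0,0,0]],[1,[0,0,-17],[0,0,0]],[1,[0,0,-17],[0,0,0]]]' 30
python3 -m creep '[[0.42,[0,0,0],[0,0,0]],[0.42,[0,0,0],[0,0,0]],[0.42,[0,0,0],[0,0,0]],[0.42,[0,0,2],[0,0,0]],[0.42,[0,0,6],[0,0,0]],[0.42,[0,0,10],[0,0,0]],[0.3,[0,0,14],[0,0,0]],[0.3,[0,0,17],[0,0,0]]]' 30
python3 - <<'E'
from h import *
st();w=cap("wrist","w22");t=cap("top","t22")
im=t["frame"];cv2.imwrite("pics/t22c.png",cv2.resize(im[150:220,300:410],None,fx=7,fy=7,interpolation=cv2.INTER_CUBIC))
E
```

```text
time_s: 38.4
eef_pos: [0.5958, 0.2598, 0.0039]
orientation: [-0.707, 0.024, -0.025, 0.707]
force: [-0.4, 0.4, -0.5]
opening: 0.467
time_s: 39.2
eef_pos: [0.5957, 0.2598, 0.1761]
orientation: [-0.706, 0.023, -0.025, 0.707]
force: [-0.6, 0.2, 0.0]
opening: 0.682
t 39.2 p [0.5957 0.2598 0.1761] x [ 0.998 -0.068  0.003] y [ 0.003  0.001 -1.   ] z [0.068 0.998 0.001] F [-0.6  0.2  0. ] op 0.682 q [0.34 0.55 1.4  0.   1.18 0.41]
```

View pics/w22.png

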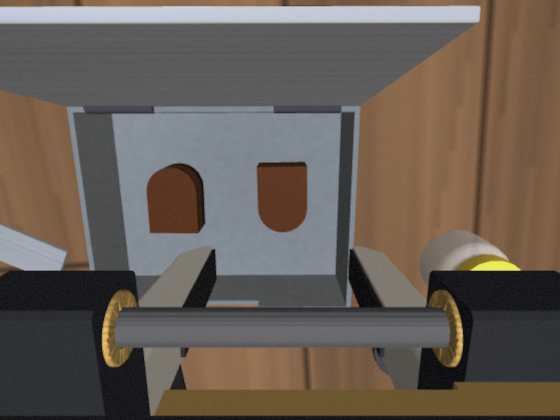

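View pics/t22c.png

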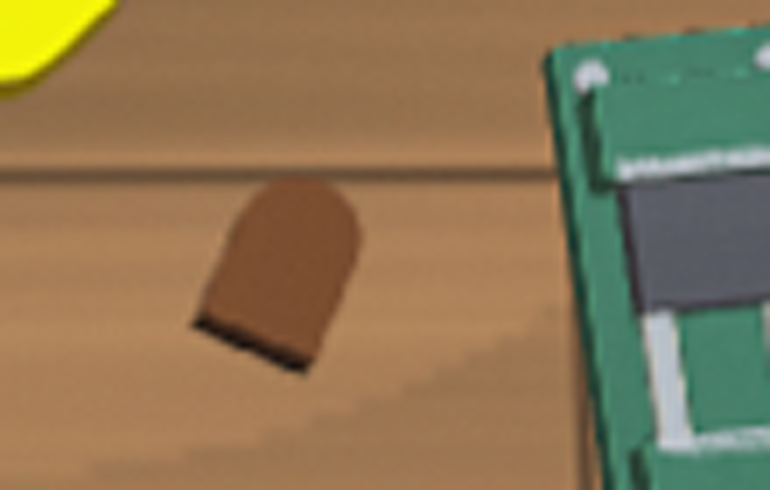

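```bash
python3 -m creep '[[0.25,[0,-4,0],[0,0,8]],[0.25,[0,-8,0],[0,0,16]],[0.25,[-0.5,-12,0],[0,0,24]],[0.25,[-1,-16,0],[0,0,32]],[0.25,[-1.5,-20,0],[0,0,40]],[0.25,[-2,-24,0],[0,0,48]],[0.25,[-2.5,-28,0],[0,0,56]],[0.25,[-2.9,-32,0],[0,0,64]]]' 30
python3 -m creep '[[0.25,[0,-4,-1],[0,0,6]],[0.25,[0,-7.3,-2],[0,0,8]],[0.25,[0,-7.3,-2.5],[0,0,8]],[0.25,[0,-7.3,-2.5],[0,0,8]],[0.25,[0,-7.3,-2.5],[0,0,8]],[0.25,[0,-7.3,-2.5],[0,0,8]],[0.25,[0,-7.3,-2.5],[0,0,8]],[0.25,[0,-7.3,-2.5],[0,0,8]]]' 30
python3 - <<'E'
from h import *
st();w=cap("wrist","w23")
a=np.radians(-21.8);u=np.array([np.cos(a),np.sin(a),0]);v=np.array([-u[1],u[0],0]);o=np.array([.5717,-.1349,.032])
print([np.round(proj(w,o+x*u+y*v)[0]) for x,y in((-.03,.022),(-.03,-.022),(.03,0))])
E
```

```text
time_s: 40.1
eef_pos: [0.5654, -0.0619, 0.1723]
orientation: [-0.611, -0.356, 0.356, 0.611]
force: [0.3, -0.4, 0.3]
opening: 0.75
time_s: 40.9
eef_pos: [0.5664, -0.1328, 0.1481]
orientation: [0.586, 0.396, -0.396, -0.586]
force: [0.2, 0.4, 0.1]
opening: 0.751
t 40.9 p [ 0.5664 -0.1328  0.1481] x [0.372 0.928 0.   ] y [ 0. -0. -1.] z [-0.928  0.372 -0.   ] F [0.2 0.4 0.1] op 0.751 q [-0.31  0.47  1.62  0.    1.06 -1.5 ]
[array([309., 172.]), array([255., 172.]), array([282., 242.])]
```

View pics/w23.png

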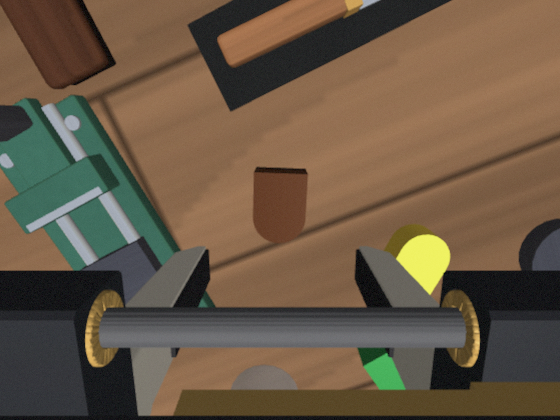

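```bash
python3 -m creep '[[0.25,[0,0,-4],[0,0,0]],[0.25,[0,0,-8],[0,0,0]],[0.25,[0,0,-12],[0,0,0]],[0.25,[0,0,-14.5],[0,0,0]],[0.25,[0,0,-15.5],[0,0,0]],[1,[0,0,-15.5],[0,0,0]],[1,[0,0,-15.5],[0,0,0]],[1,[0,0,-15.5],[0,0,0]]]' 30
python3 -m creep '[[1,[0,0,0],[0,0,0]],[1,[0,0,0],[0,0,0]],[1,[0,0,0],[0,0,0]],[1,[0,0,0],[0,0,0]],[1,[0,0,2],[0,0,0]],[1,[0,0,6],[0,0,0]],[1,[0,0,11],[0,0,0]],[1,[0,0,17],[0,0,0]]]' 30
python3 - <<'E'
from h import *
st();w=cap("wrist","w24")
E
```

```text
time_s: 41.75
eef_pos: [0.5672, -0.1337, -0.0056]
orientation: [0.587, 0.396, -0.395, -0.585]
force: [0.2, -0.3, -0.2]
opening: 0.538
time_s: 42.55
eef_pos: [0.5657, -0.1332, 0.1549]
orientation: [-0.586, -0.396, 0.396, 0.586]
force: [1.0, -0.7, -0.6]
opening: 0.472
t 42.55 p [ 0.5657 -0.1332  0.1549] x [0.373 0.928 0.   ] y [-0.  0. -1.] z [-0.928  0.373  0.   ] F [ 1.  -0.7 -0.6] op 0.472 q [-0.31  0.46  1.61  0.    1.07 -1.5 ]
```

View pics/w24.png

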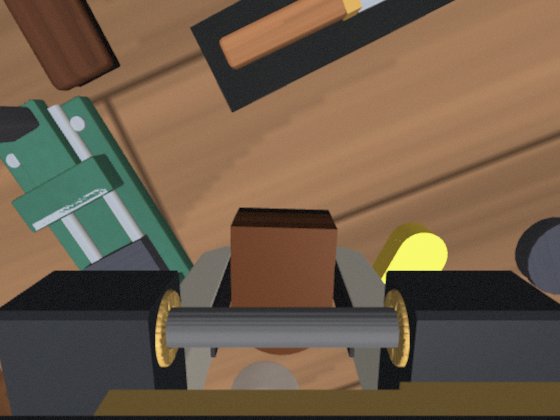

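```bash
python3 -m creep '[[1,[0,2,1],[0,0,-8]],[1,[0,6,2],[0,0,-16]],[1,[-0.5,10,2],[0,0,-24]],[1,[-1,14,2],[0,0,-32]],[1,[-1.5,18,2],[0,0,-40]],[1,[-2,22,2],[0,0,-48]],[1,[-2.4,26,2],[0,0,-56]],[1,[-2.4,30,2],[0,0,-64]]]' 30
python3 -m creep '[[1,[0,3,0],[0,0,-6]],[1,[0,4.6,0],[0,0,-8]],[1,[0,4.6,0],[0,0,-8]],[1,[0,4.6,0],[0,0,-8]],[1,[0,4.6,0],[0,0,-8]],[1,[0,4.6,0],[0,0,-8]],[1,[0,4.6,0],[0,0,-8]],[1,[0,4.6,0],[0,0,-8]]]' 30
python3 - <<'E'
from h import *
st();w=cap("wrist","w25")
E
```

```text
time_s: 43.4
eef_pos: [0.5415, 0.1683, 0.1731]
orientation: [-0.707, -0.023, 0.023, 0.707]
force: [0.7, -0.7, -1.0]
opening: 0.469
time_s: 44.2
eef_pos: [0.5423, 0.2122, 0.1729]
orientation: [-0.707, 0.024, -0.024, 0.707]
force: [0.7, 0.1, -1.2]
opening: 0.467
t 44.2 p [0.5423 0.2122 0.1729] x [ 0.998 -0.069  0.   ] y [ 0.  0. -1.] z [0.069 0.998 0.   ] F [ 0.7  0.1 -1.2] op 0.467 q [0.29 0.44 1.59 0.   1.11 0.36]
```

View pics/w25.png

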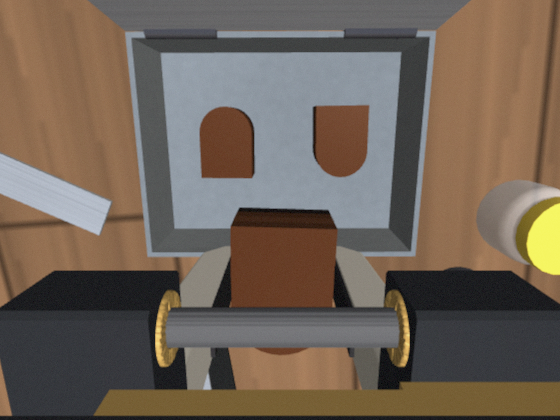

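Run:
```python
from h import *
w=cap("wrist")
print("floor front",onz(w,[[282,229]],.004),"wall top in",onz(w,[[282,248]],.07),"outer",onz(w,[[282,255]],.07),"heelv flat",onz(w,[[228,178]],.036),"heelA apex",onz(w,[[341,177]],.036),"back floor",onz(w,[[282,52]],.004))
print("inner edges",onz(w,[[253,150],[314,150]],.036))
```

```text
floor front [[0.53960561 0.17166961 0.004     ]] wall top in [[0.5398603  0.17592606 0.07      ]] outer [[0.53944405 0.16984817 0.07      ]] heelv flat [[0.49655105 0.23112103 0.036     ]] heelA apex [[0.59470123 0.2252696  0.036     ]] back floor [[0.55075861 0.33452101 0.004     ]]
inner edges [[0.52037693 0.25369185 0.036     ]
 [0.57235979 0.2501284  0.036     ]]
```

```bash
python3 -m creep '[[1,[0.4,-0.1,-3],[0,0,0]],[1,[0.4,-0.1,-7],[0,0,0]],[1,[0.4,-0.1,-10],[0,0,0]],[1,[0.4,-0.1,-12],[0,0,0]],[1,[0.4,-0.1,-14],[0,0,0]],[1,[0.4,-0.1,-16],[0,0,0]],[1,[0.4,-0.1,-16.9],[0,0,0]],[1,[0.4,-0.1,-16.9],[0,0,0]]]' 30
python3 -m creep '[[0.44,[0,0,0],[0,0,0]],[0.44,[0,0,0],[0,0,0]],[0.44,[0,0,0],[0,0,0]],[0.44,[0,0,2],[0,0,0]],[0.44,[0,0,6],[0,0,0]],[0.44,[0,0,10],[0,0,0]],[0.44,[0,0,14],[0,0,0]],[0.44,[0,0,17],[0,0,0]]]' 30
python3 - <<'E'
from h import *
st();w=cap("wrist","w26")
E
```

```text
time_s: 45.1
eef_pos: [0.5456, 0.2114, 0.0029]
orientation: [0.707, -0.025, 0.023, -0.706]
force: [-0.4, 0.3, -1.2]
opening: 0.471
time_s: 45.9
eef_pos: [0.5467, 0.2118, 0.1772]
orientation: [-0.706, 0.023, -0.025, 0.707]
force: [-0.8, 0.3, 0.7]
opening: 0.561
t 45.9 p [0.5467 0.2118 0.1772] x [ 0.998 -0.068  0.003] y [ 0.003  0.001 -1.   ] z [0.068 0.998 0.001] F [-0.8  0.3  0.7] op 0.561 q [0.29 0.44 1.58 0.   1.12 0.36]
```

View pics/w26.png

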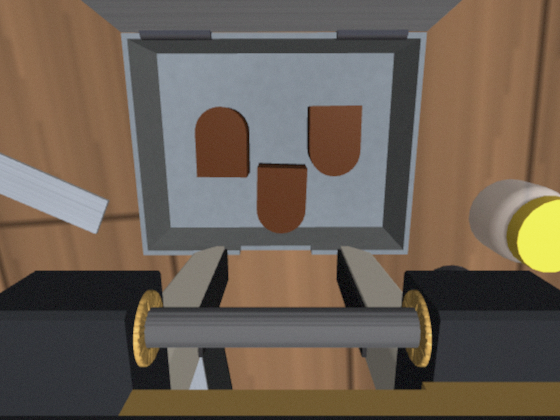

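```bash
python3 -m creep '[[1,[0,0,4],[0,0,0]],[1,[0,0,8],[0,0,0]],[1,[0,0,12],[0,0,0]],[1,[0,1,14],[0,0,0]],[1,[0,4,14],[0,0,0]],[1,[0,8,14],[0,0,0]],[1,[0,12,14],[0,0,0]],[1,[0,16,14],[0,0,0]]]' 30
python3 -m creep '[[1,[0,4,0],[0,0,0]],[1,[0,5,0],[0,0,0]],[1,[0,5,-3],[0,0,0]],[1,[0,5,-6],[0,0,0]],[1,[0,5,-9],[0,0,0]],[1,[0,5,-12],[0,0,0]],[1,[0,5,-14],[0,0,0]],[1,[0,5,-14],[0,0,0]]]' 30
python3 - <<'E'
from h import *
st();s=cap("scene","s27");t=cap("top","t27")
E
```

```text
time_s: 46.75
eef_pos: [0.546, 0.3731, 0.3143]
orientation: [-0.707, 0.024, -0.024, 0.707]
force: [-0.1, -1.1, 0.2]
opening: 0.006
time_s: 47.55
eef_pos: [0.5452, 0.4203, 0.1711]
orientation: [0.708, -0.026, 0.023, -0.706]
force: [0.0, 0.2, -0.2]
opening: 0.005
t 47.55 p [0.5452 0.4203 0.1711] x [ 0.998 -0.069 -0.004] y [-0.004 -0.003 -1.   ] z [ 0.069  0.998 -0.003] F [ 0.   0.2 -0.2] op 0.005 q [ 0.59  0.64  1.28 -0.    1.24  0.66]
```

View pics/s27.png

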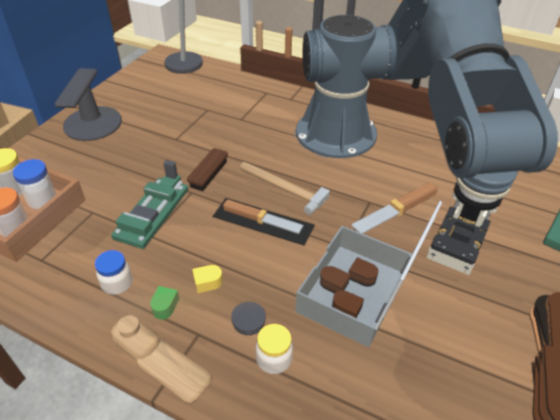

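View pics/t27.png

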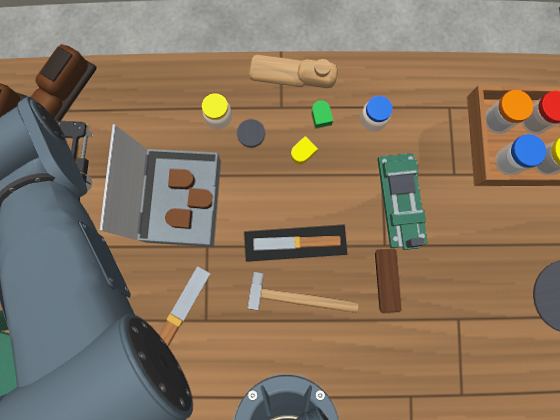

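```bash
python3 -m creep '[[1,[0,-3,0],[0,0,0]],[1,[0,-4.5,0],[0,0,0]],[1,[0,-6,0],[0,0,0]],[1,[0,-7.5,0],[0,0,0]],[1,[0,-9,0],[0,0,0]],[1,[0,-10.5,0],[0,0,0]],[1,[0,-12,0],[0,0,0]],[1,[0,-12.5,0],[0,0,0]]]' 30
python3 - <<'E'
from h import *
st();s=cap("scene","s28")
E
```

```text
time_s: 48.45
eef_pos: [0.5463, 0.295, 0.1739]
orientation: [0.707, -0.025, 0.024, -0.707]
force: [-0.2, 0.9, 0.6]
opening: 0.007
t 48.45 p [0.5463 0.295  0.1739] x [ 0.998 -0.069 -0.   ] y [-0. -0. -1.] z [ 0.069  0.998 -0.   ] F [-0.2  0.9  0.6] op 0.007 q [ 0.42  0.51  1.49 -0.    1.15  0.49]
```

View pics/s28.png

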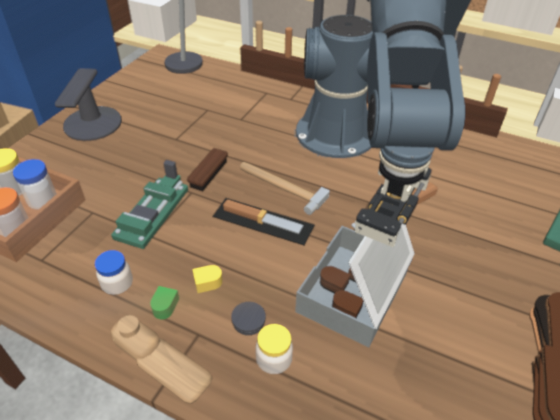

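```bash
python3 -m creep '[[1,[0,-2,-0.8],[0,0,0]],[1,[0,-4,-2],[0,0,0]],[1,[0,-5.5,-3.5],[0,0,0]],[1,[0,-7,-5],[0,0,0]],[1,[0,-8,-6.5],[0,0,0]],[1,[0,-9,-8],[0,0,0]],[1,[0,-9.5,-9.5],[0,0,0]],[1,[0,-9.8,-10.5],[0,0,0]]]' 30
python3 - <<'E'
from h import *
st();s=cap("scene","s29")
E
```

```text
time_s: 49.3
eef_pos: [0.546, 0.1984, 0.0679]
orientation: [0.707, -0.024, 0.024, -0.707]
force: [-0.3, 1.6, 0.2]
opening: 0.006
t 49.3 p [0.546  0.1984 0.0679] x [ 0.998 -0.068 -0.001] y [-0.001 -0.    -1.   ] z [ 0.068  0.998 -0.   ] F [-0.3  1.6  0.2] op 0.006 q [ 0.27  0.57  1.68 -0.    0.9   0.34]
```

View pics/s29.png

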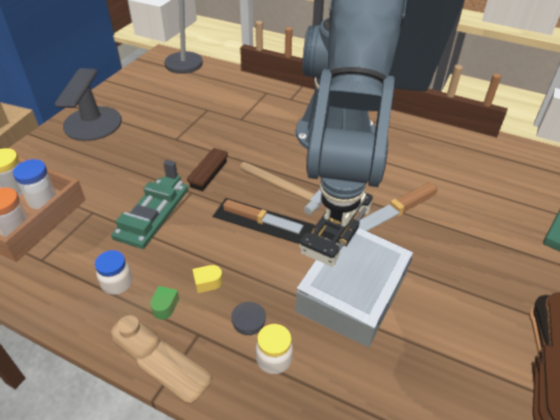

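```bash
python3 -m creep '[[1,[0,-0.3,-0.3],[0,0,0]],[1,[0,-0.5,-0.5],[0,0,0]],[1,[0,-0.5,-0.7],[0,0,0]],[1,[0,-0.5,-0.8],[0,0,0]],[1,[0,-0.5,-0.9],[0,0,0]],[1,[0,-0.5,-1],[0,0,0]],[1,[0,-0.5,-1],[0,0,0]],[1,[0,-0.5,-1],[0,0,0]]]' 30
```

```text
time_s: 50.15
eef_pos: [0.5462, 0.1937, 0.0589]
orientation: [-0.707, 0.024, -0.024, 0.707]
force: [0.1, -0.0, -0.3]
opening: 0.004
```

```bash
python3 -m creep '[[1,[0,0,-0.1],[0,0,0]],[1,[0,0,-0.1],[0,0,0]],[1,[0,0,-0.2],[0,0,0]],[1,[0,0,-0.2],[0,0,0]],[1,[0,0,-0.3],[0,0,0]],[1,[0,0,-0.3],[0,0,0]],[1,[0,0,-0.4],[0,0,0]],[1,[0,0,-0.4],[0,0,0]]]' 30
```

```text
time_s: 50.95
eef_pos: [0.5465, 0.1937, 0.0574]
orientation: [-0.707, 0.024, -0.024, 0.707]
force: [-10.4, -4.2, 30.1]
opening: 0.003
```

```bash
python3 -m creep '[[1,[0,0,1],[0,0,0]],[1,[0,0,4],[0,0,0]],[1,[0,0,8],[0,0,0]],[1,[0,0,12],[0,0,0]],[1,[-3,-2,16],[0,0,0]],[1,[-7,-4,18],[0,0,0]],[1,[-11,-4,18],[0,0,0]],[1,[-15,-4,18],[0,0,0]]]' 30
python3 -m creep '[[1,[-3,4,0],[0,0,0]],[1,[-6,8,0],[0,0,0]],[1,[-8,12,0],[0,0,0]],[1,[-10,16,0],[0,0,0]],[1,[-12,20,0],[0,0,0]],[1,[-12,24,0],[0,0,0]],[1,[-12,28,0],[0,0,0]],[1,[-12,28,0],[0,0,0]]]' 30
python3 - <<'E'
from h import *
st();s=cap("scene","s30");t=cap("top","t30")
im=t["frame"];hsv=cv2.cvtColor(im,cv2.COLOR_BGR2HSV);m=((hsv[...,1]<40)&(hsv[...,2]>140)).astype(np.uint8)*255
mm=np.zeros_like(m);mm[140:250,130:225]=m[140:250,130:225]
cn=max(cv2.findContours(mm,0,1)[0],key=cv2.contourArea);r=cv2.minAreaRect(onz(t,cn.reshape(-1,2),.075)[:,:2].astype(np.float32)*1000);print("lid",r)
mm=np.zeros_like(m);m2=((hsv[...,1]<60)&(hsv[...,2]>110)).astype(np.uint8)*255;mm[230:256,248:302]=m2[230:256,248:302]
cn=max(cv2.findContours(mm,0,1)[0],key=cv2.contourArea);print("blade",cv2.minAreaRect(onz(t,cn.reshape(-1,2),.015)[:,:2].astype(np.float32)*1000))
a=cv2.imread("pics/top0.png").astype(int);d=np.abs(a-im).max(2)>40
for b in("jarY",(195,90,235,130)),("polish",(235,118,268,150)),("jarB",(360,92,395,132)),("brush",(372,245,405,315)): print(b[0],d[b[1][1]:b[1][3],b[1][0]:b[1][2]].sum())
E
```

```text
time_s: 51.75
eef_pos: [0.3948, 0.1531, 0.2353]
orientation: [-0.707, 0.024, -0.025, 0.707]
force: [-0.0, 0.7, 0.2]
opening: -0.001
time_s: 52.55
eef_pos: [0.2757, 0.4368, 0.2344]
orientation: [-0.706, 0.023, -0.023, 0.707]
force: [0.0, -0.9, -0.4]
opening: 0.01
t 52.55 p [0.2757 0.4368 0.2344] x [ 0.998 -0.066 -0.   ] y [-0.     0.001 -1.   ] z [0.066 0.998 0.001] F [ 0.  -0.9 -0.4] op 0.01 q [0.92 0.26 1.7  0.   1.19 0.98]
lid ((544.8802490234375, 255.3571319580078), (171.49290466308594, 221.9524383544922), 86.2067642211914)
blade ((435.912109375, 29.54585075378418), (29.123783111572266, 100.1621322631836), 2.2861599922180176)
jarY 0
polish 0
jarB 0
brush 9
```

View pics/s30.png

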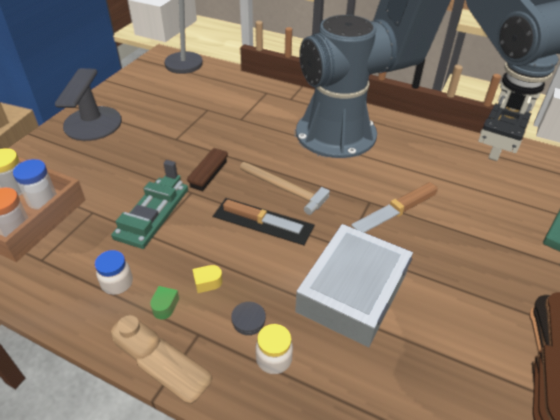

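View pics/t30.png

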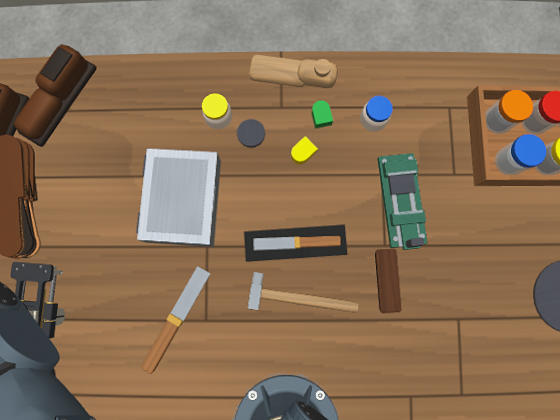

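Lid is shut at (180,196), the blade is back on the mat, the bystanders are unmoved, and no brown heels remain on the bench. The robot touches nothing, so I'm handing in.

```bash
python3 -c "
from cell import order
print(order.hand_in())"
```

```text
the job is handed in; nothing more can be done
None
```

The job is done and handed in at about 53 s of robot time. `hand_in` gave no verdict, so what follows rests on my own checks.

**What I did**
- I used the smaller blade, the one lying on the mat, to lever the lid up through the notch. I then swung the lid past upright and laid the blade back on the mat.
- I slid the vise jaw open about 47 mm. After that I put the vise heel and the two loose brown heels flat in the box and pressed the lid shut. No third loose heel was on the bench; the green and yellow look-alikes were left alone.

**Last checks**
- **Lid:** its outline from the top camera matches the shut outline at the start within about 0.2 mm. Pressing it met firm contact at 30 N, with the fingertips at lid height.
- **Blade:** it lies flat on the mat within about 0.2 mm of where it started.
- **Heels:** all three were seen lying flat in the box before I closed it.
- **Bystanders:** both jars and the polish tin show no change. The brush region differed from the start picture by 9 pixels. I take that as noise, as it looks in place.

**What failed or disagreed**
- The fingertips stand about 17 mm short of the reported TCP, not 14 mm ahead of it as the description says. My first three grasps of the blade therefore closed above the handle. I corrected this by going about 30 mm lower, and every grasp after that held.
- The lid angle and jaw opening were judged from pictures and tool travel, because the state does not report those joints.

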